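# Lock the sample rotor on its spindle with a snap ring

## Robot

A 7-joint arm with a two-finger parallel gripper is mounted at the origin on a cart in front of the work surface, level with it; the furniture and walls round the work are solid. World frame = base frame: x ahead of the robot, y to its left, z up, the work surface at z = 0. Lengths are in m, angles in rad, forces in N, time in s.
With the tool pointing down it reaches from about 0.35 to 0.9 m from the base axis. Payload 19.9 kg.
Tool frame: the origin (TCP) lies on the centre line of the jaws, within the pads' length; the fingertips stand 25 mm ahead of it and the grasp point (between the pads) lies 6 mm ahead of it; z points along the fingers, y is the direction in which the jaws open and shut (so a half turn about z gives the same grasp; the last joint's range is limited). The gripper opens to 85 mm and grips with 20 to 120 N. Pads are 22 mm wide; open, the fingers measure 114 mm over their backs; the gripper's body (76 mm by 85 mm) begins 54 mm behind the grasp point. The pads swing forward as they close: fully open they stand 13 mm farther back than shut.
Start: joints at [-1.315, 0.417, -0.01, 1.614, 0.005, 1.111, -0.053], TCP at [0.183, 0.597, 0.217] pointing down, gripper open.
Joint ranges: [-2.81, 2.81], [-0.39, 2.02], [-1.27, 1.25], [0.06, 2.57], [-1.19, 4.33], [0.19, 2], [-2.82, 2.82]. Speed limits (rad/s): [1.89, 1.89, 2.39, 2.39, 3.01, 3.01, 3.01].

## Interface

Orientations are given as a rotation vector (axis times angle).
In Python, from plant import * gives the robot as it stands. The module is installed in compiled form; this text tells all that it offers.
- The arm moves only by the tool servo_tool, never from a script. Its argument "steps" is a list of rows, each an object with "slide": the shift along the tool's x, y, z in cm, a list of three; "angular": the turn, a rotation vector about the tool's x, y, z in rad, a list of three. A call has 1 to 12 rows; each row shifts and turns the commanded pose from where the row before left it, along the tool's axes as they then stand; what a row does not reach is not made up. A row lasts 1/12 s, in which the tool goes at most 41.7 mm and 7.16 degrees, less where a joint would pass 70% of its speed; a pose out of reach is approached as far as the arm can. A call with a gripper value outside its range is refused whole. "gripper" is the opening, from 0 (shut) to 1 (fully open), set as the call begins (left out, the last holds). The fingers move at their own pace and stop on an object; the grip force is fixed at half the most. Time passes only in rows, so rows that do not move let the fingers close. It gives the time, the measured TCP pose, the force and the opening at its end, in the units of the state.
- state(): the state, without advancing time (a new reading comes with each control period).
- camera(name): name is "scene" or "top" or "wrist"; returns the picture (480x640x3 uint8, red, green, blue); there is no depth.
- camera_info(name): a dict with "K" (3x3 intrinsics, pixels), "distortion" ([k1, k2, p1, p2, k3] as OpenCV has them; the pictures are not rectified), "rvec" (rotation vector, rad) and "tvec" (3), from world to camera coordinates, as OpenCV has them. Camera axes: x right, y down, z forward; pixel columns grow to the right and rows downward; lengths in m; the calibration is good to about 2 mm. A picture is of the moment at which its call begins: read the wrist's pose just before it. camera_info takes no time and is no camera call; for the wrist camera it gives the pose at the moment of the call.
- sign_off(): hands the job in, once; it reports no verdict.
The state is a dict: "clock": time; "joint_pos": joint angles; "joint_velocities": joint speeds; "joint_efforts": joint torques, N m; "tcp_pos": TCP position; "tool_rot": TCP orientation; "contact_force": force on the tool from outside, world axes, zero at the start; "moment": the same for the moment, N m; "width": opening from 0.0 (shut) to 1.0 (fully open).
Only numpy, scipy, OpenCV 4.12 (cv2) and the standard library are available. Lean on these libraries where they do the work, as an engineer would, in place of code of your own. Each camera call takes 0.05 s, during which the arm holds its last target.

## Task

Lock the sample rotor onto its spindle with the big snap ring: take the circlip pliers from their stand, put their tips into the two eyes of the ring on its pad and squeeze to spread it, carry it over the spindle head and let it close into the groove just under the head, lying flat on the shoulder. Then stand the pliers back upright in their stand, tips down. Touch the ring only with the pliers and leave everything else on the desk where it is.

Things in the scene. Friction and masses are not known exactly. Their poses are not given: they have to be found in the camera images.
- pliers_grip (a point): Circlip pliers, teal handles with black ribs, upright in the stand. Point midway between the handles at gripping height; z up along the pliers, y the closing line of the handles. Each handle is a bar 46 mm tall (23 mm up and down from here), 18 mm wide along x, 9 thick; at rest 62 mm over the outer faces here, 68 at the top (leaning out 0.13 rad). Squeezing the handles SPREADS the tips
- pliers: The same pliers, 163 mm long, 140 g. Origin at the pivot, a crosswise bolt 40 mm long along x (underside 8 mm below the origin), 60 mm below pliers_grip; same axes. Half a turn about z makes no difference. A return spring pushes the handles apart: about 5.5 N at the handles at rest, 12 N fully squeezed, some 4 N more with the ring on
- tip_l (a point): Lower end of the pliers' tip on their +y side, 140 mm below pliers_grip at rest. Each tip is a round pin 5 mm thick, 8.5 mm long, with a tapered foot below it (7.2 mm thick, 3 mm high) and a stop flange above it, 18 mm (x) by 10 mm (y), its underside 11.5 mm above this end. The foot goes through the eye; the spread eye hangs on the pin between foot and flange
- tip_r (a point): The same for the -y side. Tip centres are 19.5 mm apart along y at rest, 24 mm (equal to the eyes) with the handles squeezed 4 mm, 66 mm at the stop; the tips swing in arcs about the pivot, so fully spread their ends have risen 6.5 mm and lean out by 0.3 rad
- pliers_l (a joint): Turn of each handle about the pivot in rad (both turn equally): 0 at rest, 0.30 at the stop, fully squeezed (handles about 26 mm over their outer faces). Each pin moves out 75 mm per rad, each handle in 60 mm per rad. The pins enter the eyes freely from 0 to 0.06, best at 0.03
- ring_center (a point): Centre of the round part of the big steel snap ring, half-way up its 6 mm thickness; z up, x points to its gap. Inner radius 20.5 mm, outer 27 mm, 44 g. It is open by 60 degrees at +x and has two eyes there: upright round holes 12 mm in diameter, 17.6 mm over the outside, centred 36 mm along x and 12 mm to either side along y
- ring: The same ring, lying flat on the ring pad; origin 3 mm below ring_center. It springs open by its eyes (about 3.5 N at each eye fully spread) and closes by itself. Fully spread it clears the spindle head by some 1.5 mm all round when the spindle axis lies about 3.5 mm from ring_center towards the gap; in the groove draw it back until the axis is near its centre; closing, it centres itself
- eye_l (a point): Middle of the ring's eye on its +y side, half-way up; moves with its arm
- eye_r (a point): The same for the eye on its -y side
- ring_l (a joint): Opening of the ring's arm with the eye on its +y side, rad, about a point near the back of the ring 22.6 mm behind its centre; 0 relaxed, the same when closed on the spindle neck, about 0.27 spread with the pliers squeezed to the stop
- ring_r (a joint): The same for the other arm of the ring, on its -y side
- ring_pad: Fixed grey pad: a round post, radius 25 mm, its top 27 mm above the desk, with a low blue boss on it (radius 17.5 mm, 4 mm high) that keeps the ring in place. The ring's eyes overhang the post, so the pins can pass through them. Foot 85 mm square, 8 mm high. Origin on the desk under the middle of the post
- groove (a point): Point on the spindle axis where ring_center has to come, 3 mm above the flat aluminium shoulder (radius 25 mm, top 70 mm above the desk) on which the ring shall lie. The groove is the dark neck above the shoulder, radius 20.3 mm, 10 mm high. Any direction of the ring's gap will do
- spindle: The fixed spindle unit; origin on the desk on its axis. Grey motor base 110 mm square, 36 mm high; white sample rotor disc, radius 58 mm, top at 52 mm; shoulder, top at 70 mm; neck; above it the steel head, radius 22.3 mm, from 80 to 89 mm above the desk, its upper 5 mm tapering to radius 18.8 mm
- pliers_stand: Fixed grey stand: an upright well, open at the top, 26 mm wide along its x and 50 mm along y inside, floor 6 mm above the desk. Its two walls across x (5 mm thick) reach 86 mm up; the pliers' bolt ends rest on them, so pliers_grip is then 154 mm above the desk and the pliers' y is along its y. Foot 85 by 110 mm. Origin on the desk under the middle of the well
- petri_1_at (a point): Bystander: brown petri dish 84 mm across, 6 mm high; point at its underside
- marker_black_at (a point): Bystander: black and white marker pen 135 mm long; point at its underside
- cal_weight_at (a point): Bystander: brass-coloured check weight 30 mm across, 48 mm high; point at its underside
- lab_notebook_at (a point): Bystander: dark blue notebook 105 by 152 by 14 mm; point at its underside
- buffer_bottle_at (a point): Bystander: bottle with blue cap, 56 mm across, 103 mm high; point at its underside
- tip_box_at (a point): Bystander: blue pipette tip box with a clear lid, 90 by 120 by 67 mm; point at its underside

How it is judged:
By the outcome, as a careful person would: the job done as asked, in the order asked, and still so for the second after the job is handed in, with the robot touching nothing.
It also fails if it takes over 72 s, if anything falls off the work surface, if the arm or the gripper's body presses on something with over 40 N, if the wrist force passes 120 N, or if a joint passes its speed limit or range.

## Working session

There is one attempt and no reset: what is moved stays moved. The work goes in short steps, Python scripts to look and compute and a tool call to move; the robot and the scene stay as the last step left them, time stands still between calls to the robot, and variables do not carry over. Pictures are saved under pics/ and viewed, and the job is handed in when it is done.

Besides the shell and the picture viewer there is one more tool, called after ">>>" by a JSON object that holds its "method" and its "body". servo_tool: Moves the arm, as the interface text tells. Its arguments: {"type":"object","properties":{"steps":{"type":"array"},"gripper":{"type":"number"}},"required":["steps"]}

```bash
mkdir -p pics
python3 - <<'E'
from plant import *
import cv2
print(state())
for n in ["scene","top","wrist"]:
    i=camera_info(n); print(n,i)
    cv2.imwrite(f"pics/{n}0.png",camera(n)[:,:,::-1])
E
```

```text
{'clock': 0.0, 'joint_pos': array([-1.31447981,  0.41796102, -0.0103081 ,  1.61414788,  0.00471474,
        1.11070166, -0.0530229 ]), 'joint_velocities': array([ 0.00063071,  0.00057027,  0.00027419,  0.00047474,  0.00025729,
        0.00059265, -0.00104732]), 'joint_efforts': array([ 8.69271735e-04, -8.64452004e+01,  6.78967070e-01, -4.34893835e+01,
        1.90088293e-02,  7.64623139e-03, -5.70206248e-05]), 'tcp_pos': array([0.18330475, 0.5971471 , 0.2162794 ]), 'tool_rot': array([-4.66076242e-01, -3.10674962e+00,  1.87233829e-03]), 'contact_force': array([0.90827599, 0.71861368, 0.90186903]), 'moment': array([-0.01951541, -0.00570467, -0.02935614]), 'width': 0.9991681811170825}
scene {'K': array([[491.51516052,   0.        , 314.99149407],
       [  0.        , 491.51516052, 235.37735955],
       [  0.        ,   0.        ,   1.        ]]), 'distortion': array([-0.13613851,  0.        ,  0.        ,  0.        ,  0.        ]), 'rvec': array([ 2.238749  , -1.04326532,  0.38837419]), 'tvec': array([-0.36221336,  0.38369909,  1.50359649])}
top {'K': array([[459.61378538,   0.        , 326.54494987],
       [  0.        , 459.61378538, 238.54861292],
       [  0.        ,   0.        ,   1.        ]]), 'distortion': array([-0.02231972,  0.        ,  0.        ,  0.        ,  0.        ]), 'rvec': array([ 2.11776123, -2.15443603,  0.14984655]), 'tvec': array([-0.00892846,  0.55899587,  1.21482323])}
wrist {'K': array([[423.1085859 ,   0.        , 316.5096535 ],
       [  0.        , 423.1085859 , 239.92308112],
       [  0.        ,   0.        ,   1.        ]]), 'distortion': array([-0.10094335,  0.        ,  0.        ,  0.        ,  0.        ]), 'rvec': array([-2.30833281, -1.7056181 , -0.27730857]), 'tvec': array([-0.62425428, -0.04049419,  0.37992903])}
```

View pics/scene0.png

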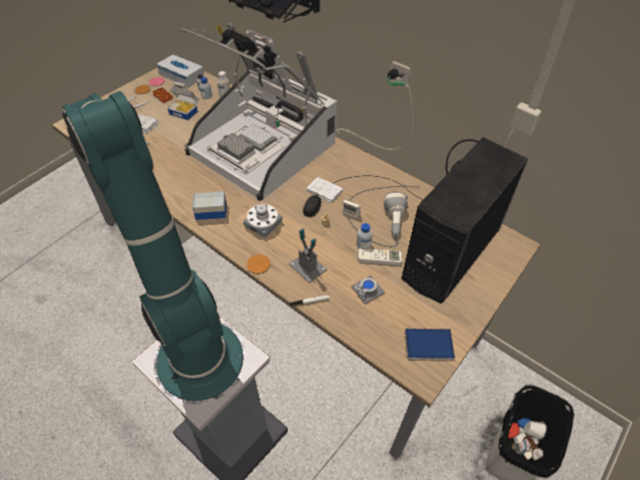

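View pics/top0.png

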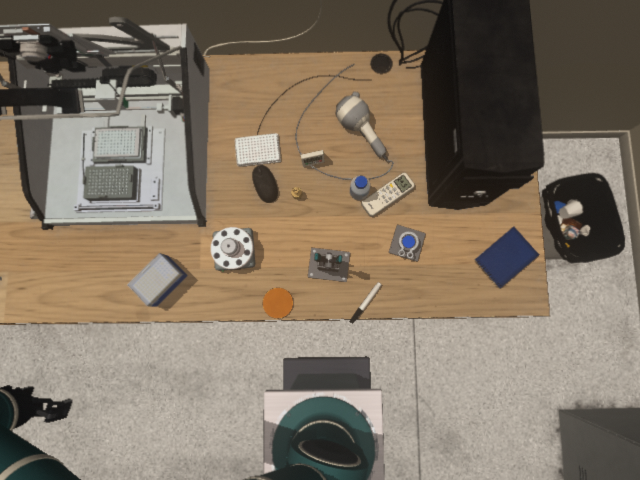

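View pics/wrist0.png

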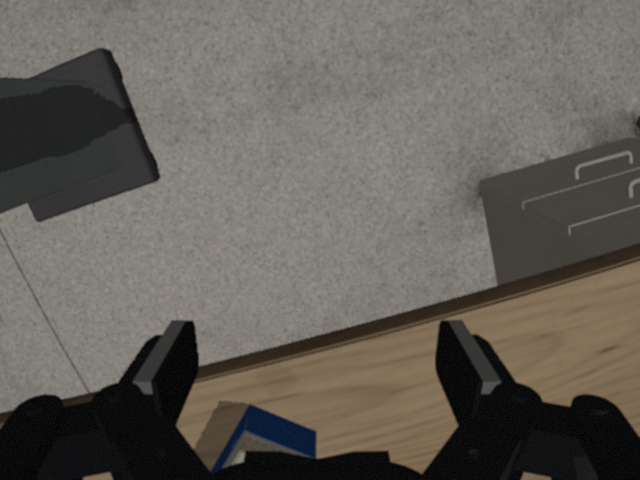

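```bash
cat > h.py <<'E'
import numpy as np, cv2
from plant import *
from scipy.spatial.transform import Rotation as R
def ray(px,i):
    px=np.array(px,float).reshape(-1,1,2)
    n=cv2.undistortPoints(px,i["K"],i["distortion"]).reshape(-1,2)
    M=R.from_rotvec(i["rvec"]).as_matrix(); c=-M.T@i["tvec"]
    d=np.c_[n,np.ones(len(n))]@M
    return c,d
def onz(px,z,i):
    c,d=ray(px,i); return c+d*((z-c[2])/d[:,2])[:,None]
def proj(P,i):
    return cv2.projectPoints(np.array(P,float).reshape(-1,3),i["rvec"],i["tvec"],i["K"],i["distortion"])[0].reshape(-1,2)
def crop(img,x,y,w,h,s,name):
    c=img[y:y+h,x:x+w,::-1]; cv2.imwrite("pics/"+name,cv2.resize(c,None,fx=s,fy=s,interpolation=cv2.INTER_CUBIC))
def tcp():
    s=state(); return s["tcp_pos"],R.from_rotvec(s["tool_rot"])
E
python3 - <<'E'
from h import *
im=cv2.imread("pics/top0.png")[:,:,::-1]
crop(im,200,215,130,95,6,"top0a.png"); crop(im,300,215,130,95,6,"top0b.png")
im=cv2.imread("pics/scene0.png")[:,:,::-1]
crop(im,235,195,160,115,5,"scene0a.png")
i=camera_info("top")
print(onz([[232,248]],.08,i),onz([[329,265]],.0,i),onz([[408,242]],.03,i))
E
```

```text
[[0.53220087 0.23251454 0.08      ]] [[ 0.49014418 -0.02371295  0.        ]] [[ 0.54699308 -0.24267627  0.03      ]]
```

View pics/top0a.png

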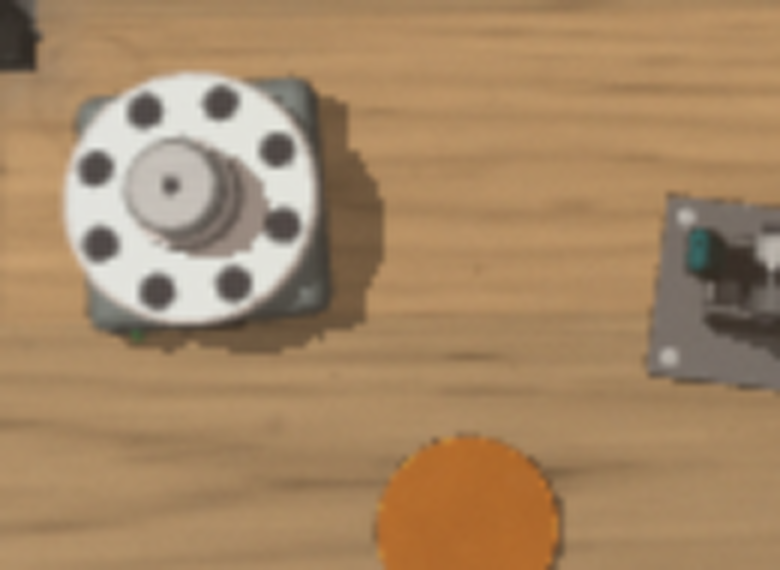

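View pics/top0b.png

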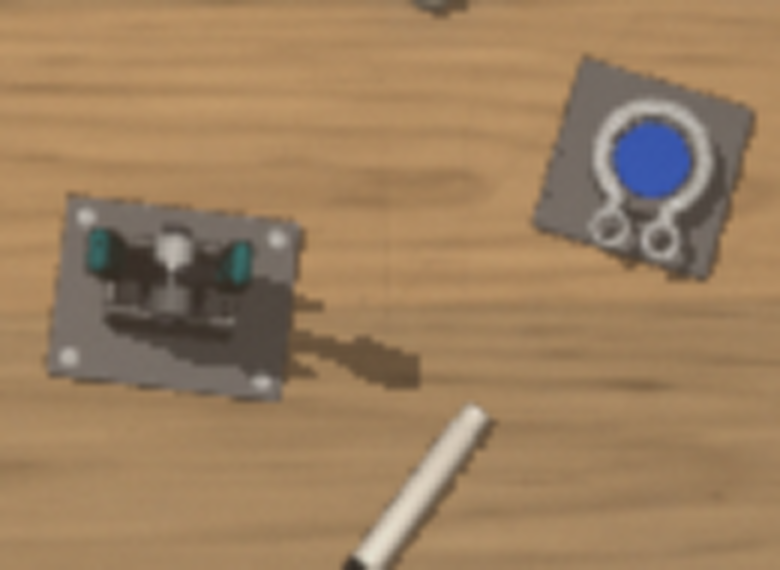

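View pics/scene0a.png

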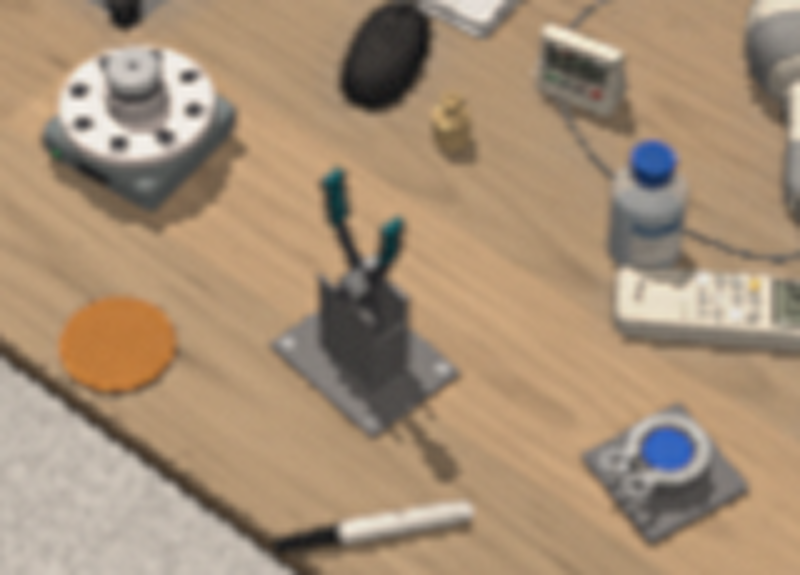

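Run:
```python
from h import *
i=camera_info("top")
f=lambda L,ox,oy:[[ox+x/6-.4,oy+y/6-.4] for x,y in L]
a=onz(f([(98,250),(240,263)],300,215),.177,i);print("handles",a,np.linalg.norm(a[0]-a[1]),a.mean(0))
a=onz(f([(86,216),(278,240),(68,357),(262,383)],300,215),.007,i);print("screws",a,a.mean(0))
print("spin",onz(f([(170,185)],200,215),.089,i), onz(f([(191,198)],200,215),.052,i))
a=onz(f([(653,160),(610,228),(660,240)],300,215),.032,i);print("ring",a)
w=camera_info("wrist");p,r=tcp()
M=R.from_rotvec(w["rvec"]).as_matrix();c=-M.T@w["tvec"]
print("cam in tcp",r.inv().apply(c-p), r.inv().as_matrix()@M.T, r.as_matrix())
```

```text
handles [[ 0.49504669  0.00638962  0.177     ]
 [ 0.48875017 -0.05090944  0.177     ]] 0.05764398195955128 [ 0.49189843 -0.02225991  0.177     ]
screws [[ 0.53070831  0.01779972  0.007     ]
 [ 0.51782885 -0.0716287   0.007     ]
 [ 0.46495003  0.0269428   0.007     ]
 [ 0.45137577 -0.06273711  0.007     ]] [ 0.49121574 -0.02240582  0.007     ]
spin [[0.53799519 0.24141879 0.089     ]] [[0.53715363 0.24023991 0.052     ]]
ring [[ 0.54872351 -0.24362056  0.032     ]
 [ 0.51768806 -0.2226434   0.032     ]
 [ 0.51176116 -0.24522655  0.032     ]]
cam in tcp [ 0.0815674  -0.00072812 -0.15716921] [[-2.45250871e-04 -9.48704622e-01 -3.16163692e-01]
 [ 9.99998882e-01 -6.98956091e-04  1.32163271e-03]
 [-1.47482360e-03 -3.16163014e-01  9.48703733e-01]] [[-9.55993498e-01  2.93387790e-01 -1.91572243e-04]
 [ 2.93387845e-01  9.55993117e-01 -8.56361809e-04]
 [-6.81043532e-05 -8.74881289e-04 -9.99999615e-01]]
```

>>> {"method": "servo_tool", "body": {"steps": [{"slide":[0,0,-1],"angular":[0,0,-0.05]},{"slide":[0,0,-1],"angular":[0,0,-0.05]},{"slide":[0,0,-1],"angular":[0,0,-0.05]},{"slide":[-1.97,-2.84,0],"angular":[0,0,0]},{"slide":[-1.97,-2.84,0],"angular":[0,0,0]},{"slide":[-1.97,-2.84,0],"angular":[0,0,0]},{"slide":[-1.97,-2.84,0],"angular":[0,0,0]},{"slide":[-1.97,-2.84,0],"angular":[0,0,0]},{"slide":[-1.97,-2.84,0],"angular":[0,0,0]},{"slide":[-1.97,-2.84,0],"angular":[0,0,0]},{"slide":[-1.97,-2.84,0],"angular":[0,0,0]},{"slide":[-1.97,-2.84,0],"angular":[0,0,0]}], "gripper": 1}}

```text
clock: 1.15
tcp_pos: [0.3214, 0.3169, 0.2469]
tool_rot: [-0.232, -3.133, -0.0]
contact_force: [1.0, 0.1, -0.4]
width: 0.999
```

>>> {"method": "servo_tool", "body": {"steps": [{"slide":[-1.97,-2.84,0],"angular":[0,0,0]},{"slide":[-1.97,-2.84,0],"angular":[0,0,0]},{"slide":[-1.97,-2.84,0],"angular":[0,0,0]},{"slide":[-1.97,-2.84,0],"angular":[0,0,0]},{"slide":[-1.97,-2.84,0],"angular":[0,0,0]},{"slide":[-1.97,-2.84,0],"angular":[0,0,0]},{"slide":[-1.97,-2.84,0],"angular":[0,0,0]},{"slide":[-1.97,-2.84,0],"angular":[0,0,0]},{"slide":[-1.97,-2.84,0],"angular":[0,0,0]},{"slide":[-1,-1.4,0],"angular":[0,0,0]},{"slide":[0,0,0],"angular":[0,0,0]}]}}

```text
clock: 2.07
tcp_pos: [0.4677, 0.0206, 0.2469]
tool_rot: [0.24, 3.132, -0.002]
contact_force: [-0.0, -0.4, -0.6]
width: 1.001
```

Run:
```python
from h import *
s=state();print(s["clock"],s["joint_pos"],s["tcp_pos"]);r=R.from_rotvec(s["tool_rot"]);print(r.as_matrix())
cv2.imwrite("pics/w1.png",camera("wrist")[:,:,::-1])
```

```text
2.0667 [-0.54881622  0.10336072  0.47177187  1.96617559 -0.05176561  1.08359871
  1.36317132] [0.46768137 0.02064272 0.24689376]
[[-9.88370311e-01  1.52065847e-01  3.26907002e-04]
 [ 1.52065384e-01  9.88369770e-01 -1.14708483e-03]
 [-4.97537425e-04 -1.08403336e-03 -9.99999289e-01]]
```

View pics/w1.png

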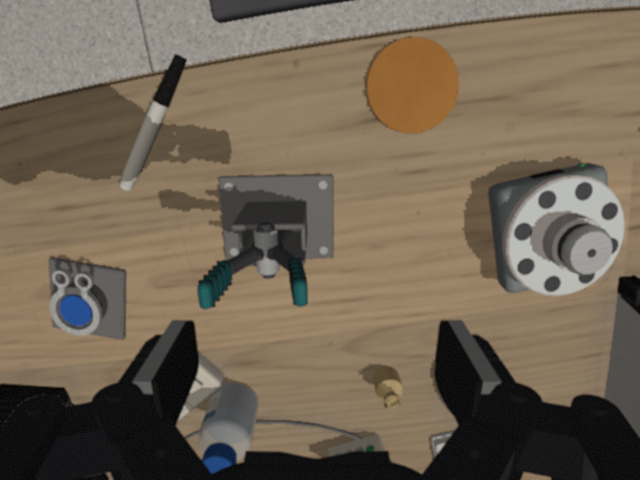

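Run:
```python
from h import *
im=cv2.imread("pics/w1.png")[:,:,::-1]
crop(im,190,165,160,150,5,"w1p.png");crop(im,40,250,100,95,6,"w1r.png");crop(im,485,160,150,145,5,"w1s.png")
import json
i=camera_info("wrist");np.savez("w1.npz",**i)
```

```text
(no output)
```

View pics/w1p.png

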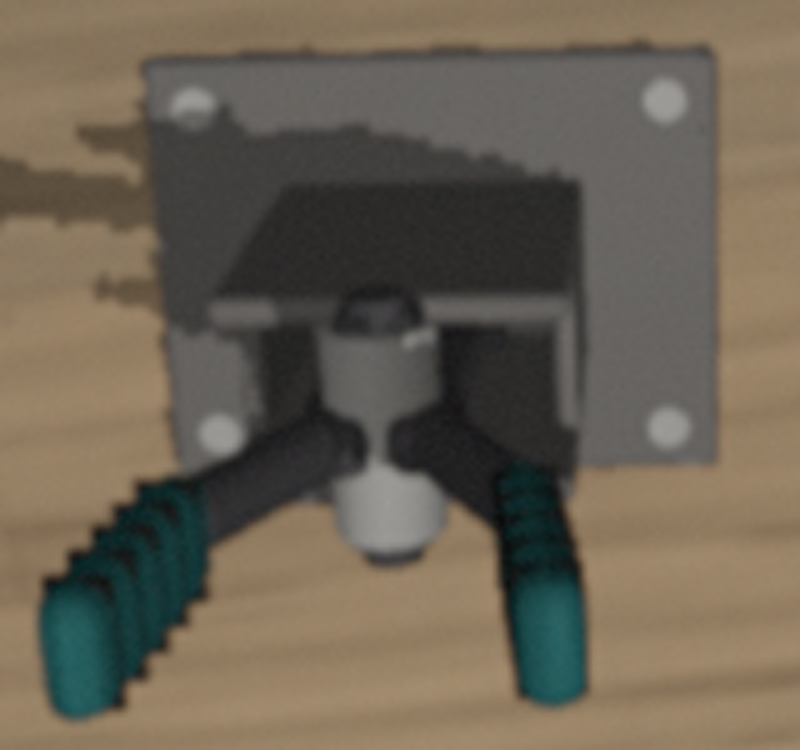

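View pics/w1r.png

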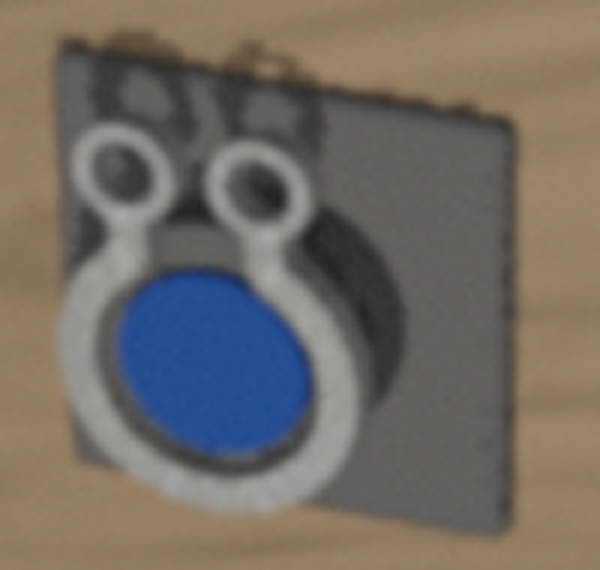

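View pics/w1s.png

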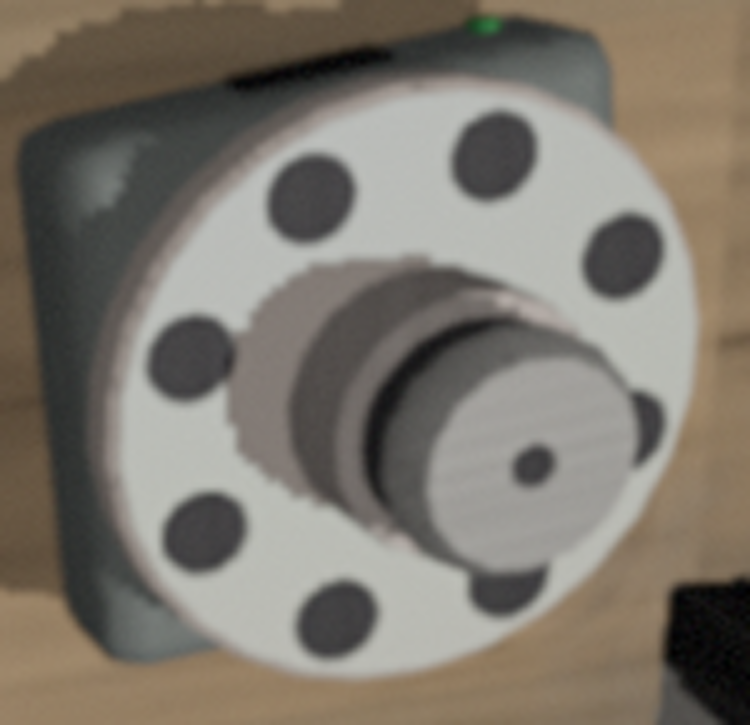

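Run:
```python
from h import *
i=dict(np.load("w1.npz"))
f=lambda L,ox,oy,s:[[ox+(x+.5)/s-.5,oy+(y+.5)/s-.5] for x,y in L]
a=onz(f([(80,640),(553,632)],190,165,5),.178,i);print("handles",a,np.linalg.norm(a[0]-a[1]),a.mean(0))
d=a[1]-a[0];print("ang",np.arctan2(d[1],d[0]))
a=onz(f([(194,104),(665,100),(221,434),(668,428)],190,165,5),.008,i);print("screws",a,a.mean(0))
for p,q in((0,1),(2,3)):
  d=a[q]-a[p];print(np.linalg.norm(d),np.arctan2(d[1],d[0]))
d=a[0]-a[2]; print(np.arctan2(d[1],d[0])); d=a[1]-a[3]; print(np.arctan2(d[1],d[0]))
print("spin",onz(f([(533,465)],485,160,5),.089,i))
e=onz(f([(122,173),(259,190)],40,250,6),.033,i);print("eyes",e,e.mean(0),np.linalg.norm(e[1]-e[0]))
b=onz(f([(215,362)],40,250,6),.031,i);print("boss",b, np.linalg.norm(e.mean(0)-b[0]))
d=e[1]-e[0];print("eyeline",np.arctan2(d[1],d[0])); d=e.mean(0)-b[0];print("gapdir",np.arctan2(d[1],d[0]))
```

```text
handles [[ 0.48321699 -0.04665449  0.178     ]
 [ 0.49043264  0.00902077  0.178     ]] 0.05614089256274181 [ 0.48682482 -0.01881686  0.178     ]
ang 1.4419122440000753
screws [[ 0.44996187 -0.05973682  0.008     ]
 [ 0.46293643  0.02889566  0.008     ]
 [ 0.5161314  -0.06863723  0.008     ]
 [ 0.52830599  0.01983685  0.008     ]] [ 0.48933392 -0.01991038  0.008     ]
0.08957708768213835 1.4254427023899658
0.08930780566100976 1.4340487897656735
3.0078859408954286
3.0038913494909143
spin [[0.53545388 0.24327103 0.089     ]]
eyes [[ 0.50979908 -0.24229707  0.033     ]
 [ 0.51612226 -0.21903446  0.033     ]] [ 0.51296067 -0.23066577  0.033     ] 0.024106675707655133
boss [[ 0.54652118 -0.2395116   0.031     ]] 0.034764301889530884
eyeline 1.305391554701189
gapdir 2.8838755537602414
```

>>> {"method": "servo_tool", "body": {"steps": [{"slide":[-1.37,-1.84,0.5],"angular":[0,0,-0.01]},{"slide":[-1.37,-1.84,0.5],"angular":[0,0,0]},{"slide":[0,0,0],"angular":[0,0,0]},{"slide":[0,0,0],"angular":[0,0,0]}]}}

```text
clock: 2.45
tcp_pos: [0.4883, -0.0159, 0.2365]
tool_rot: [-0.217, -3.133, 0.001]
contact_force: [0.1, 0.5, -0.4]
width: 1.0
```

```bash
cat >> h.py <<'E'
def snap(n,name="wrist"):
    s=state();r=R.from_rotvec(s["tool_rot"]);i=camera_info(name);im=camera(name)
    cv2.imwrite(f"pics/{n}.png",im[:,:,::-1]);np.savez(n+".npz",**i)
    y=r.as_matrix()[:,1]
    print("t",round(s["clock"],2),"tcp",s["tcp_pos"].round(4),"yawy",np.arctan2(y[1],y[0]).round(4),"zax",r.as_matrix()[:,2].round(4),"F",s["contact_force"].round(1),"w",round(s["width"],3))
    return im,i
E
python3 - <<'E'
from h import *
im,i=snap("w2")
print(proj([[.4895,-.020,.178]],i))
E
```

```text
t 2.45 tcp [ 0.4883 -0.0159  0.2365] yawy 1.4324 zax [-1.e-03 -4.e-04 -1.e+00] F [ 0.1  0.5 -0.4] w 1.0
[[310.09727786 260.00201055]]
```

View pics/w2.png

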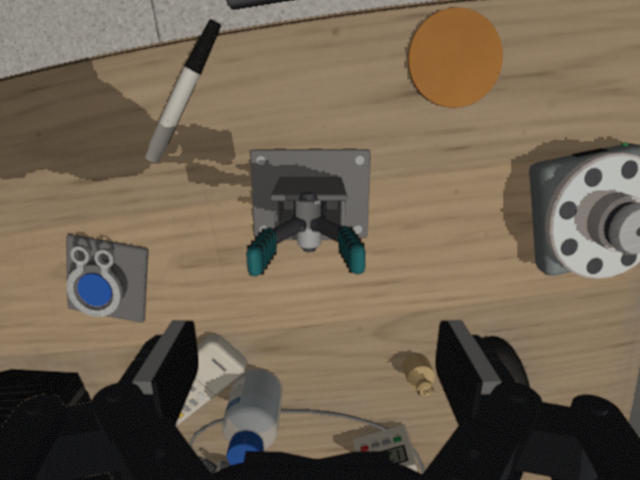

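Run:
```python
from h import *
im=cv2.imread("pics/w2.png")[:,:,::-1]
crop(im,235,140,145,140,5,"w2p.png")
```

```text
(no output)
```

View pics/w2p.png

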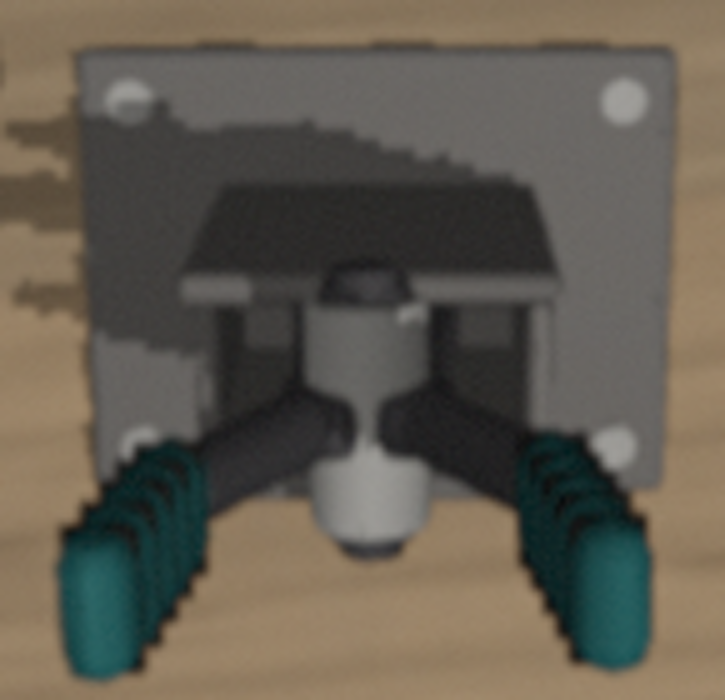

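Run:
```python
from h import *
i=dict(np.load("w2.npz"))
f=lambda L,ox,oy,s:[[ox+(x+.5)/s-.5,oy+(y+.5)/s-.5] for x,y in L]
a=onz(f([(100,602),(612,595)],235,140,5),.177,i);print("handles",np.linalg.norm(a[0]-a[1]),a.mean(0))
d=a[1]-a[0];print("ang",np.arctan2(d[1],d[0]))
a=onz(f([(130,102),(624,100),(144,445),(612,448)],235,140,5),.008,i);print("screws",a.mean(0))
for p,q in((0,1),(2,3)):
  d=a[q]-a[p];print(np.linalg.norm(d),np.arctan2(d[1],d[0]))
a=onz(f([(180,288),(560,288)],235,140,5),.086,i);print("wall",np.linalg.norm(a[0]-a[1]),a.mean(0))
# bolt ends near (367,275),(370,548) at z .094
a=onz(f([(365,270),(371,550)],235,140,5),.094,i);print("bolt",np.linalg.norm(a[0]-a[1]),a.mean(0))
```

```text
handles 0.05625957028980725 [ 0.48915775 -0.022384    0.177     ]
ang 1.4466025392772968
screws [ 0.4902655 -0.0224018  0.008    ]
0.08973879135092329 1.4354514774920504
0.08928076985900466 1.4250293848314466
wall 0.05647111878128134 [ 0.47490764 -0.02026029  0.086     ]
bolt 0.042888499737467556 [ 0.49173468 -0.02285006  0.094     ]
```

>>> {"method": "servo_tool", "body": {"steps": [{"slide":[-0.25,-0.62,1.5],"angular":[0,0,0]},{"slide":[0,0,1.5],"angular":[0,0,0]},{"slide":[0,0,1.5],"angular":[0,0,0]},{"slide":[0,0,1.5],"angular":[0,0,0]},{"slide":[0,0,1.25],"angular":[0,0,0]},{"slide":[0,0,0.8],"angular":[0,0,0]},{"slide":[0,0,0],"angular":[0,0,0]},{"slide":[0,0,0],"angular":[0,0,0]}]}}

```text
clock: 3.17
tcp_pos: [0.4901, -0.0219, 0.1567]
tool_rot: [-0.215, -3.134, -0.0]
contact_force: [0.2, -0.1, 1.0]
width: 1.003
```

Run:
```python
from h import *
im,i=snap("w3")
print(proj([[.4905,-.0224,.178]],i))
```

```text
t 3.17 tcp [ 0.4901 -0.0219  0.1567] yawy 1.4337 zax [-2.e-04  1.e-04 -1.e+00] F [ 0.2 -0.1  1. ] w 1.003
[[316.61290676 334.95033172]]
```

View pics/w3.png

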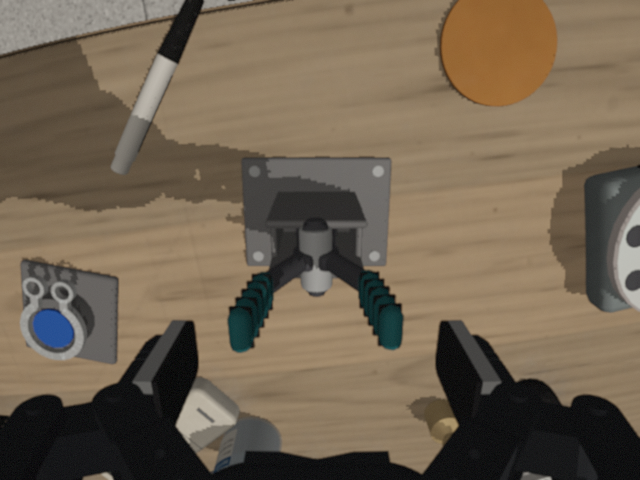

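>>> {"method": "servo_tool", "body": {"steps": [{"slide":[0,0,0],"angular":[0,0,0]},{"slide":[0,0,0],"angular":[0,0,0]},{"slide":[0,0,0],"angular":[0,0,0]},{"slide":[0,0,0],"angular":[0,0,0]}], "gripper": 0.74}}

```text
clock: 3.55
tcp_pos: [0.4903, -0.0225, 0.1567]
tool_rot: [0.216, 3.134, 0.0]
contact_force: [0.4, -0.5, -0.8]
width: 0.737
```

Run:
```python
from h import *
im,i=snap("w4")
```

```text
t 3.55 tcp [ 0.4903 -0.0225  0.1567] yawy 1.433 zax [ 5.e-04  1.e-04 -1.e+00] F [ 0.4 -0.5 -0.8] w 0.737
```

View pics/w4.png

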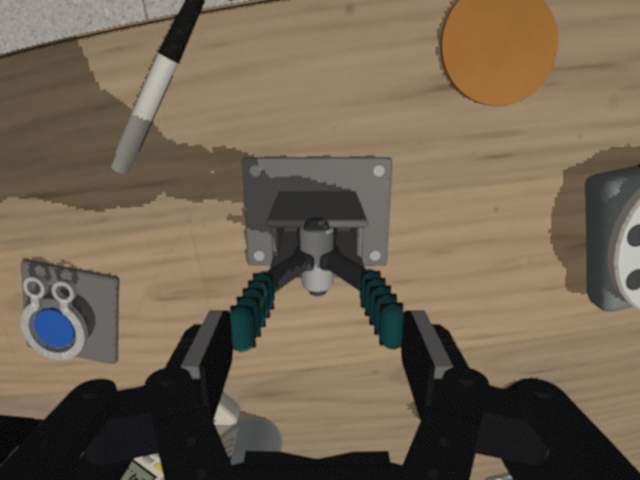

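>>> {"method": "servo_tool", "body": {"steps": [{"slide":[0,0,0],"angular":[0,0,0]},{"slide":[0,0,0],"angular":[0,0,0]},{"slide":[0,0,0],"angular":[0,0,0]}], "gripper": 0.685}}

```text
clock: 3.85
tcp_pos: [0.4911, -0.0226, 0.1576]
tool_rot: [0.216, 3.132, 0.001]
contact_force: [-3.5, -0.4, 19.0]
width: 0.688
```

>>> {"method": "servo_tool", "body": {"steps": [{"slide":[0,0,-0.5],"angular":[0,0,0]},{"slide":[0,0,-1],"angular":[0,0,0]},{"slide":[0,0,-1],"angular":[0,0,0]},{"slide":[0,0,-0.5],"angular":[0,0,0]},{"slide":[0,0,0],"angular":[0,0,0]},{"slide":[0,0,0],"angular":[0,0,0]}]}}

```text
clock: 4.35
tcp_pos: [0.4903, -0.0224, 0.1867]
tool_rot: [0.216, 3.133, 0.0]
contact_force: [0.4, -0.2, -0.4]
width: 0.687
```

Run:
```python
from h import *
im,i=snap("w5")
```

```text
t 4.35 tcp [ 0.4903 -0.0224  0.1867] yawy 1.4332 zax [ 8.e-04  2.e-04 -1.e+00] F [ 0.4 -0.2 -0.4] w 0.687
```

View pics/w5.png

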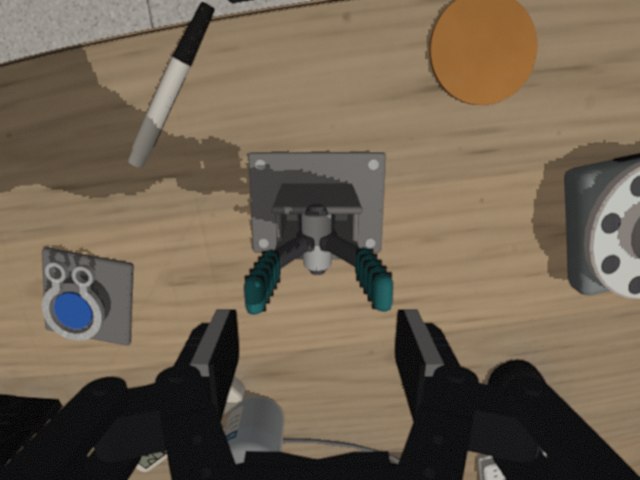

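Run:
```python
from h import *
i=dict(np.load("w5.npz"));p,r=tcp()
im=cv2.imread("pics/w5.png")
for z,c in((.025,(0,255,0)),(.018,(0,255,255)),(.006,(0,0,255)),(-.012,(255,0,0)),(-.02,(255,0,255))):
  P=[p+r.apply([x,.0292,z]) for x in(-.011,.011)]+[p+r.apply([x,-.0292,z]) for x in(-.011,.011)]
  q=proj(P,i); print(z,q.round(0).tolist())
  for a in q: cv2.circle(im,(int(round(a[0])),int(round(a[1]))),2,c,-1)
im[:]=im
crop(im[:,:,::-1],170,180,300,230,2.6,"w5c.png")
```

```text
0.025 [[378.0, 302.0], [380.0, 260.0], [257.0, 302.0], [254.0, 260.0]]
0.018 [[380.0, 309.0], [383.0, 265.0], [255.0, 309.0], [252.0, 265.0]]
0.006 [[384.0, 322.0], [387.0, 276.0], [251.0, 322.0], [248.0, 276.0]]
-0.012 [[391.0, 344.0], [394.0, 295.0], [245.0, 344.0], [241.0, 295.0]]
-0.02 [[394.0, 356.0], [398.0, 304.0], [241.0, 356.0], [237.0, 304.0]]
```

View pics/w5c.png

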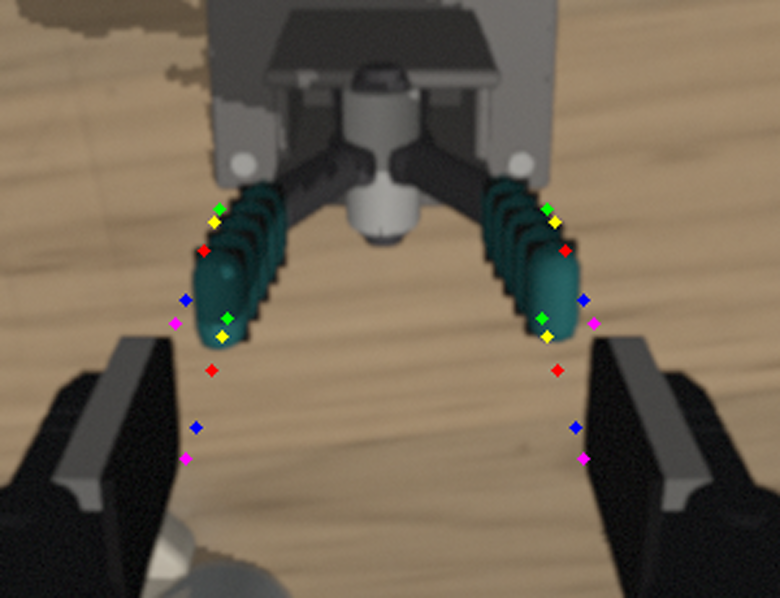

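>>> {"method": "servo_tool", "body": {"steps": [{"slide":[0,0,0],"angular":[0,0,0]},{"slide":[0,0,0],"angular":[0,0,0]},{"slide":[0,0,0],"angular":[0,0,0]},{"slide":[0,0,1],"angular":[0,0,0]},{"slide":[0,0,1],"angular":[0,0,0]},{"slide":[0,0,1],"angular":[0,0,0]},{"slide":[0,0,1],"angular":[0,0,0]},{"slide":[0,0,0.5],"angular":[0,0,0]},{"slide":[0,0,0],"angular":[0,0,0]},{"slide":[0,0,0],"angular":[0,0,0]}], "gripper": 1}}

```text
clock: 5.23
tcp_pos: [0.49, -0.0226, 0.1411]
tool_rot: [-0.217, -3.133, 0.001]
contact_force: [0.4, -0.7, 1.1]
width: 0.999
```

Run:
```python
from h import *
im,i=snap("w6")
im,i=snap("s6","scene"); crop(im,60,80,320,240,2.5,"s6c.png")
```

```text
t 5.23 tcp [ 0.49   -0.0226  0.1411] yawy 1.4328 zax [-7.e-04 -4.e-04 -1.e+00] F [ 0.4 -0.7  1.1] w 0.999
t 5.28 tcp [ 0.4903 -0.0226  0.1415] yawy 1.4329 zax [ 0.e+00 -2.e-04 -1.e+00] F [0.2 0.3 1. ] w 0.998
```

View pics/w6.png

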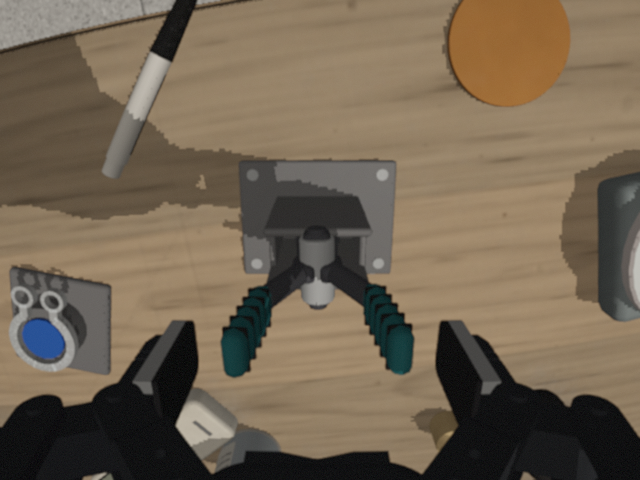

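View pics/s6c.png

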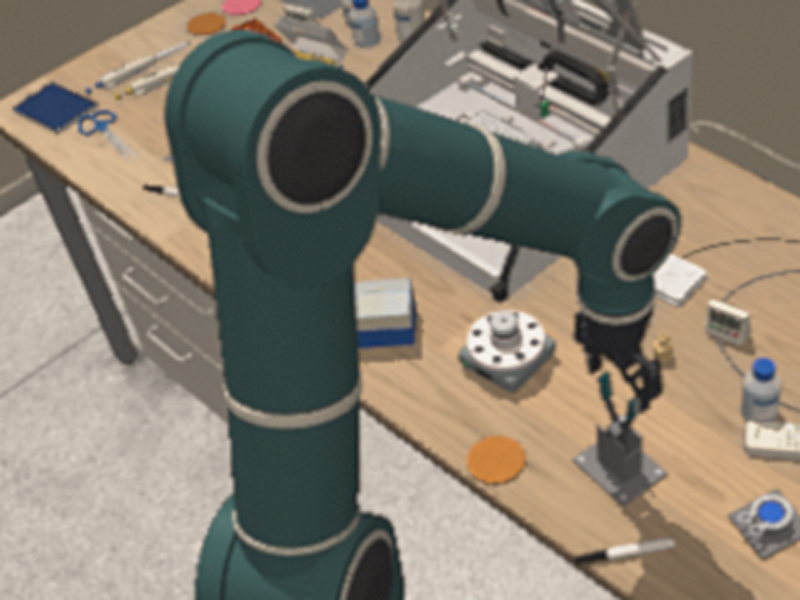

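Run:
```python
from h import *
im=cv2.imread("pics/s6.png")[:,:,::-1]
crop(im,280,190,60,80,9,"s6d.png")
i=dict(np.load("s6.npz"))
p,r=tcp()
for z in(.025,.006,-.024,-.05): print(z,[(((q-[280,190])+.5)*9).round() for q in proj([p+r.apply([0,y,z]) for y in(-.042,.042)],i)])
```

```text
0.025 [array([316., 569.]), array([167., 440.])]
0.006 [array([316., 537.]), array([165., 408.])]
-0.024 [array([316., 484.]), array([163., 355.])]
-0.05 [array([316., 438.]), array([161., 307.])]
```

View pics/s6d.png

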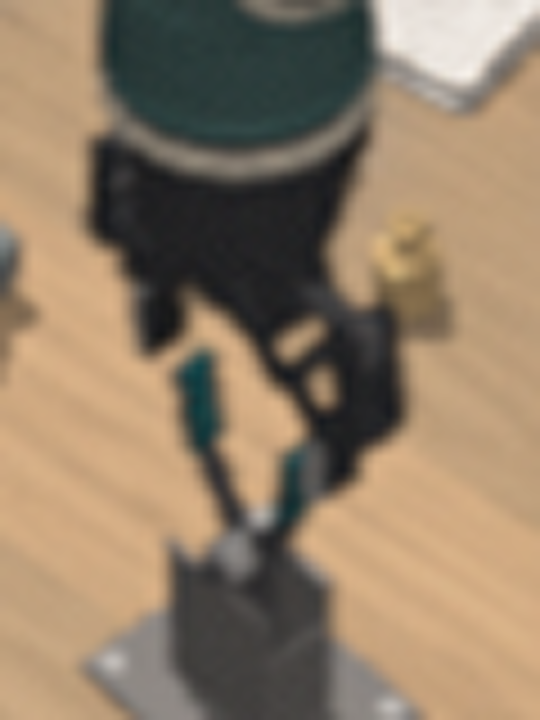

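>>> {"method": "servo_tool", "body": {"steps": [{"slide":[0,0,0.8],"angular":[0,0,0]},{"slide":[0,0,0.8],"angular":[0,0,0]},{"slide":[0,0,0.8],"angular":[0,0,0]},{"slide":[0,0,0.2],"angular":[0,0,0]},{"slide":[0,0,0],"angular":[0,0,0]}]}}

```text
clock: 5.75
tcp_pos: [0.4896, -0.0226, 0.1145]
tool_rot: [-0.216, -3.133, 0.001]
contact_force: [0.3, -0.7, -0.5]
width: 1.001
```

>>> {"method": "servo_tool", "body": {"steps": [{"slide":[0,0,0],"angular":[0,0,0]},{"slide":[0,0,0],"angular":[0,0,0]},{"slide":[0,0,0],"angular":[0,0,0]},{"slide":[0,0,0],"angular":[0,0,0]}], "gripper": 0.7}}

```text
clock: 6.08
tcp_pos: [0.4906, -0.0225, 0.116]
tool_rot: [0.216, 3.133, 0.0]
contact_force: [-0.3, -0.8, 5.2]
width: 0.703
```

Run:
```python
from h import *
im,i=snap("w7")
```

```text
t 6.08 tcp [ 0.4906 -0.0225  0.116 ] yawy 1.433 zax [ 1.1e-03  1.0e-04 -1.0e+00] F [-0.3 -0.8  5.2] w 0.703
```

View pics/w7.png

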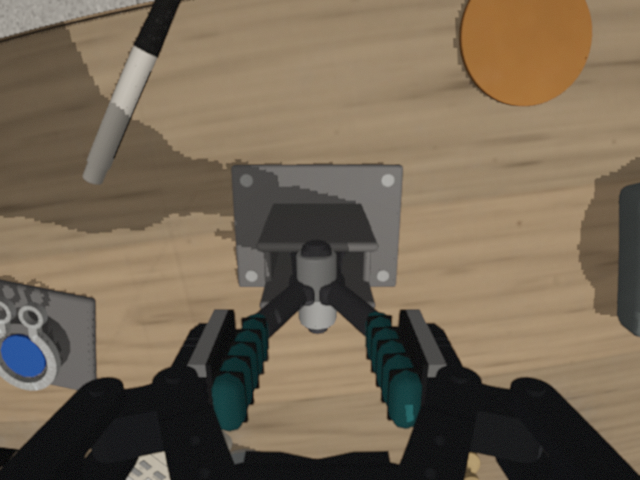

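>>> {"method": "servo_tool", "body": {"steps": [{"slide":[0,0,-0.5],"angular":[0,0,0]},{"slide":[0,0,-1],"angular":[0,0,0]},{"slide":[0,0,-1.5],"angular":[0,0,0]},{"slide":[0,0,-1],"angular":[0,0,0]},{"slide":[0,0,-0.5],"angular":[0,0,0]},{"slide":[0,0,0],"angular":[0,0,0]}]}}

```text
clock: 6.63
tcp_pos: [0.4908, -0.0224, 0.1617]
tool_rot: [0.216, 3.132, 0.001]
contact_force: [-0.4, -0.5, -0.9]
width: 0.702
```

Run:
```python
from h import *
im,i=snap("w8")
```

```text
t 6.63 tcp [ 0.4908 -0.0224  0.1617] yawy 1.4332 zax [ 2.1e-03  5.0e-04 -1.0e+00] F [-0.4 -0.5 -0.9] w 0.702
```

View pics/w8.png

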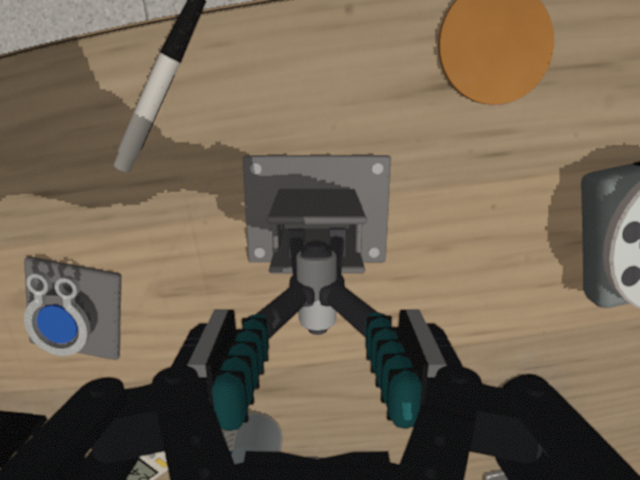

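>>> {"method": "servo_tool", "body": {"steps": [{"slide":[0,0,-1],"angular":[0,0,0]},{"slide":[0,0,-2],"angular":[0,0,0]},{"slide":[0,0,-2],"angular":[0,0,0]},{"slide":[0,0,-1],"angular":[0,0,0]},{"slide":[0,0,0],"angular":[0,0,0]},{"slide":[0,0,0],"angular":[0,0,0]}]}}

```text
clock: 7.18
tcp_pos: [0.4901, -0.0223, 0.2201]
tool_rot: [0.216, 3.134, 0.0]
contact_force: [-0.0, -0.0, -1.2]
width: 0.698
```

Run:
```python
from h import *
im,i=snap("w9"); crop(im,220,150,190,180,4,"w9p.png"); crop(im,60,180,120,120,5,"w9r.png")
```

```text
t 7.18 tcp [ 0.4901 -0.0223  0.2201] yawy 1.4333 zax [ 2.e-04  2.e-04 -1.e+00] F [-0.  -0.  -1.2] w 0.698
```

View pics/w9.png

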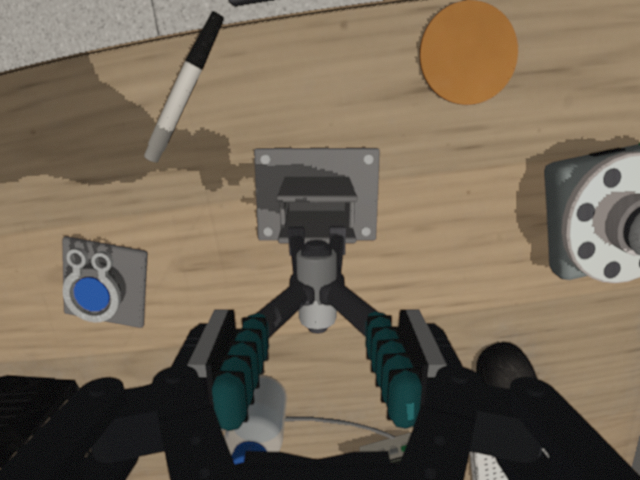

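View pics/w9p.png

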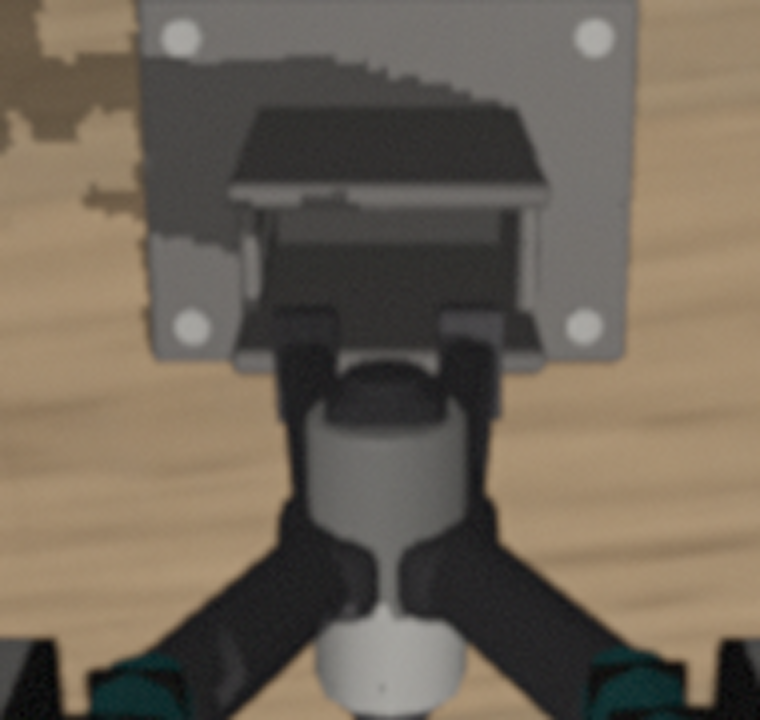

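View pics/w9r.png

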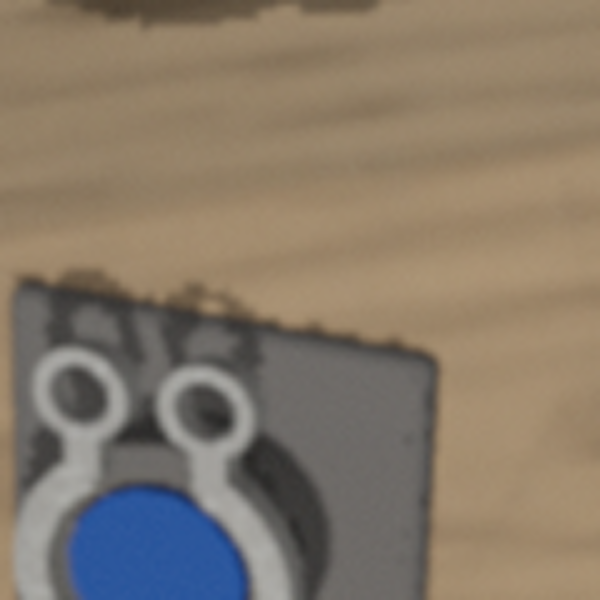

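Run:
```python
from h import *
i=dict(np.load("w9.npz"));p,r=tcp()
for x in(.009,-.009):
  for z in(.0855,.0875,.0905): print(x,z,proj([p+r.apply([x,y,z]) for y in(-.013,.013)],i).round(1).tolist())
# bolt ends (x +-20, z -.038+.060)
print("bolt",proj([p+r.apply([x,0,.022]) for x in(.02,-.02)],i))
f=lambda L,ox,oy,s:[[ox+(x+.5)/s-.5,oy+(y+.5)/s-.5] for x,y in L]
e=onz(f([(81,393),(206,409)],60,180,5),.033,i);print("eyes",e,e.mean(0),np.linalg.norm(e[1]-e[0])); d=e[1]-e[0]; print(np.arctan2(d[1],d[0]))
```

```text
0.009 0.0855 [[295.2, 225.9], [338.6, 225.9]]
0.009 0.0875 [[295.3, 225.0], [338.4, 225.0]]
0.009 0.0905 [[295.6, 223.6], [338.1, 223.6]]
-0.009 0.0855 [[295.7, 254.1], [338.1, 254.0]]
-0.009 0.0875 [[295.8, 252.9], [337.9, 252.9]]
-0.009 0.0905 [[296.0, 251.3], [337.7, 251.2]]
bolt [[317.28224527 242.87344871]
 [317.24434981 321.58997697]]
eyes [[ 0.51020842 -0.24442329  0.033     ]
 [ 0.51636368 -0.22156726  0.033     ]] [ 0.51328605 -0.23299527  0.033     ] 0.023670346075642088
1.3077315904408038
```

>>> {"method": "servo_tool", "body": {"steps": [{"slide":[0,0,0],"angular":[0,0,0.06]},{"slide":[0,0,0],"angular":[0,0,0.065]},{"slide":[-0.6,-1.55,0],"angular":[0,0,0]},{"slide":[-1,-2.5,0],"angular":[0,0,0]},{"slide":[-1,-2.5,0],"angular":[0,0,0]},{"slide":[-1,-2.5,0],"angular":[0,0,0]},{"slide":[-1,-2.5,0],"angular":[0,0,0]},{"slide":[-1,-2.5,0],"angular":[0,0,0]},{"slide":[-1,-2.5,1],"angular":[0,0,0]},{"slide":[-0.7,-2,2],"angular":[0,0,0]},{"slide":[-0.4,-1.2,2],"angular":[0,0,0]},{"slide":[0,0,0.8],"angular":[0,0,0]}]}}

```text
clock: 8.23
tcp_pos: [0.5111, -0.2357, 0.1588]
tool_rot: [-0.416, -3.11, 0.002]
contact_force: [-0.9, 0.0, -2.1]
width: 0.696
```

>>> {"method": "servo_tool", "body": {"steps": [{"slide":[0,0,0],"angular":[0,0,0]},{"slide":[0,0,0],"angular":[0,0,0]}]}}

```text
clock: 8.4
tcp_pos: [0.5129, -0.2325, 0.1618]
tool_rot: [-0.411, -3.113, -0.0]
contact_force: [-0.1, 0.3, -0.2]
width: 0.701
```

Run:
```python
from h import *
im,i=snap("w10"); crop(im,220,190,190,150,4,"w10p.png")
p,r=tcp()
q=proj([p+r.apply([0,y,z]) for y in(-.012,.012) for z in (.102,.128)],i);print(q,((q-[220,190])+.5)*4)
```

```text
t 8.4 tcp [ 0.5129 -0.2325  0.1618] yawy 1.3083 zax [-1.7e-03  4.0e-04 -1.0e+00] F [-0.1  0.3 -0.2] w 0.701
[[298.68786658 234.16228083]
 [300.12555477 222.93899416]
 [336.13027135 234.11798337]
 [334.44064553 222.89966812]] [[316.75146634 178.64912332]
 [322.50221906 133.75597664]
 [466.52108542 178.4719335 ]
 [459.76258214 133.59867246]]
```

View pics/w10.png

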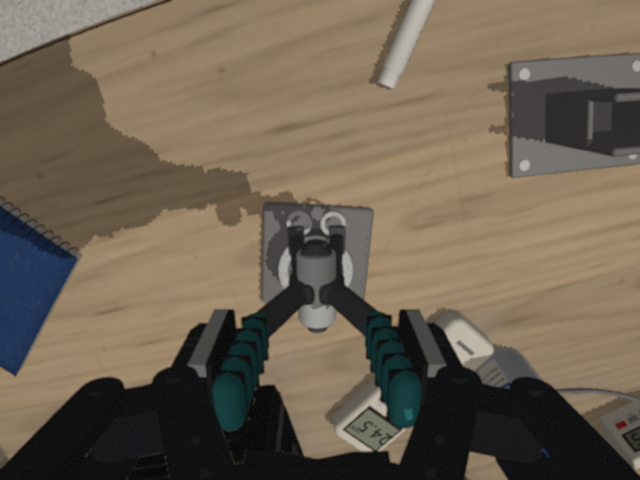

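View pics/w10p.png

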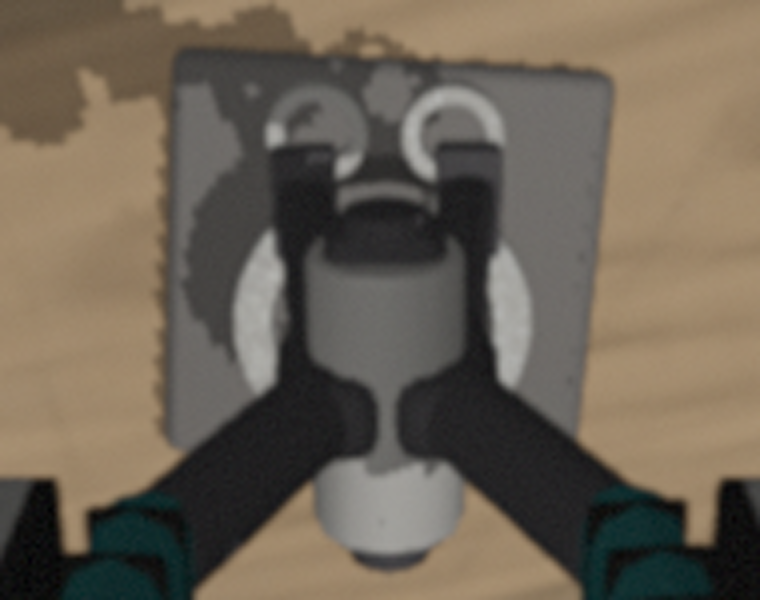

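```bash
python3 - <<'E'
from h import *
i=dict(np.load("w10.npz"));p,r=tcp()
t=np.linspace(0,6.28,60)
for x in(.02,-.02):
  for rad in(.007,.008):
    q=proj([p+r.apply([x,rad*np.cos(a),.022+rad*np.sin(a)]) for a in t],i)
    print(x,rad,q.min(0).round(1),q.max(0).round(1))
print(proj([p+r.apply([x,y,z]) for x in(.009,-.009) for y in (-.013,.013) for z in(.0865,.0905)],i).round(1))
E
python3 - <<'E'
import cv2
im=cv2.imread("pics/w10.png")[205:345,280:360]
im=cv2.convertScaleAbs(im,alpha=2.2,beta=10)
cv2.imwrite("pics/w10z.png",cv2.resize(im[:70],None,fx=8,fy=8,interpolation=cv2.INTER_CUBIC))
cv2.imwrite("pics/w10y.png",cv2.resize(im,None,fx=4,fy=4,interpolation=cv2.INTER_CUBIC))
E
```

```text
0.02 0.007 [302.3 240.6] [333.7 250.8]
0.02 0.008 [300.1 239.9] [335.9 251.6]
-0.02 0.007 [303.3 317.4] [332.6 332.1]
-0.02 0.008 [301.2 316.4] [334.7 333.2]
[[295.8 227.7]
 [296.1 225.8]
 [339.2 227.6]
 [338.8 225.7]
 [296.3 255.8]
 [296.6 253.5]
 [338.7 255.7]
 [338.4 253.5]]
```

View pics/w10z.png

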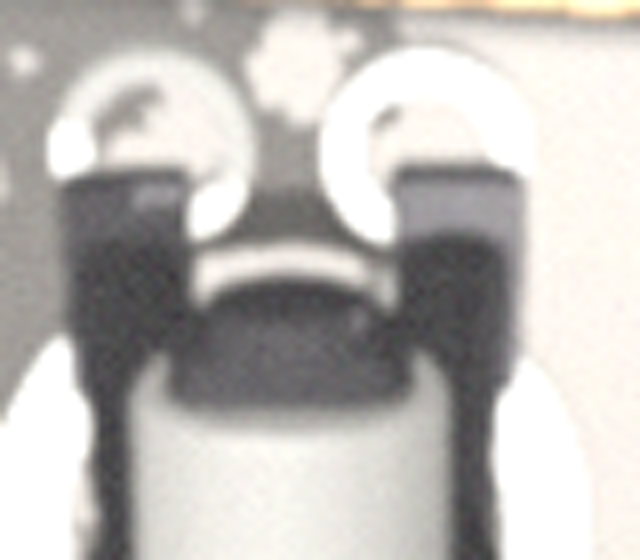

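View pics/w10y.png

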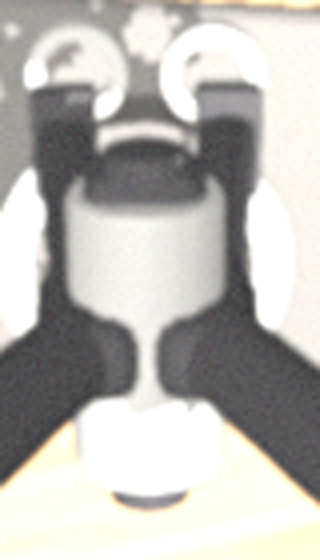

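>>> {"method": "servo_tool", "body": {"steps": [{"slide":[0,0,0.8],"angular":[0,0,0]},{"slide":[0,0,0.8],"angular":[0,0,0]},{"slide":[0,0,0.8],"angular":[0,0,0]},{"slide":[0,0,0.6],"angular":[0,0,0]},{"slide":[0,0,0.4],"angular":[0,0,0]},{"slide":[0,0,0.1],"angular":[0,0,0]},{"slide":[0,0,0],"angular":[0,0,0]},{"slide":[0,0,0],"angular":[0,0,0]}]}}

```text
clock: 9.12
tcp_pos: [0.5133, -0.2334, 0.1276]
tool_rot: [0.412, 3.114, -0.0]
contact_force: [0.1, -0.4, -0.6]
width: 0.703
```

Run:
```python
from h import *
im,i=snap("w11")
c=cv2.convertScaleAbs(im[195:345,240:400],alpha=1.6,beta=10)
crop(c,0,0,160,150,5,"w11p.png")
```

```text
t 9.12 tcp [ 0.5133 -0.2334  0.1276] yawy 1.3079 zax [ 2.e-04 -2.e-04 -1.e+00] F [ 0.1 -0.4 -0.6] w 0.703
```

View pics/w11p.png

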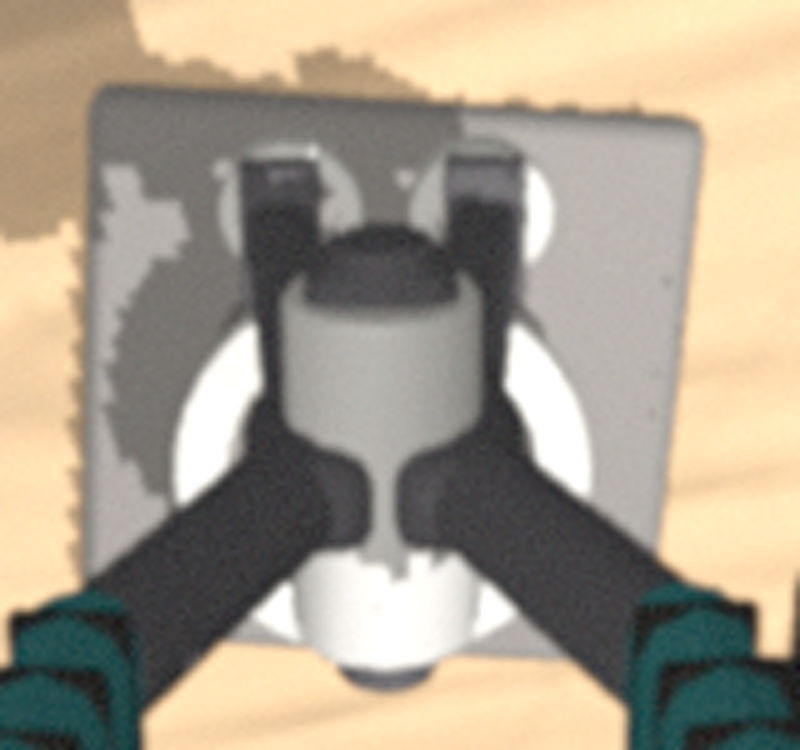

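>>> {"method": "servo_tool", "body": {"steps": [{"slide":[0.06,0.03,0.1],"angular":[0,0,0]},{"slide":[0,0,0.1],"angular":[0,0,0]},{"slide":[0,0,0.1],"angular":[0,0,0]},{"slide":[0,0,0],"angular":[0,0,0]}]}}

```text
clock: 9.5
tcp_pos: [0.5127, -0.2327, 0.1243]
tool_rot: [-0.412, -3.114, 0.0]
contact_force: [-0.4, -0.5, -1.6]
width: 0.701
```

Run:
```python
from h import *
im,i=snap("w12")
c=cv2.convertScaleAbs(im[195:345,240:400],alpha=1.6,beta=10)
crop(c,0,0,160,150,5,"w12p.png")
im,i=snap("s12","scene"); crop(im,330,260,80,60,9,"s12p.png")
```

```text
t 9.5 tcp [ 0.5127 -0.2327  0.1243] yawy 1.308 zax [-1.e-04 -0.e+00 -1.e+00] F [-0.4 -0.5 -1.6] w 0.701
t 9.55 tcp [ 0.5127 -0.2328  0.1244] yawy 1.308 zax [-1.e-04 -1.e-04 -1.e+00] F [-0.6  0.2 -1. ] w 0.702
```

View pics/w12p.png

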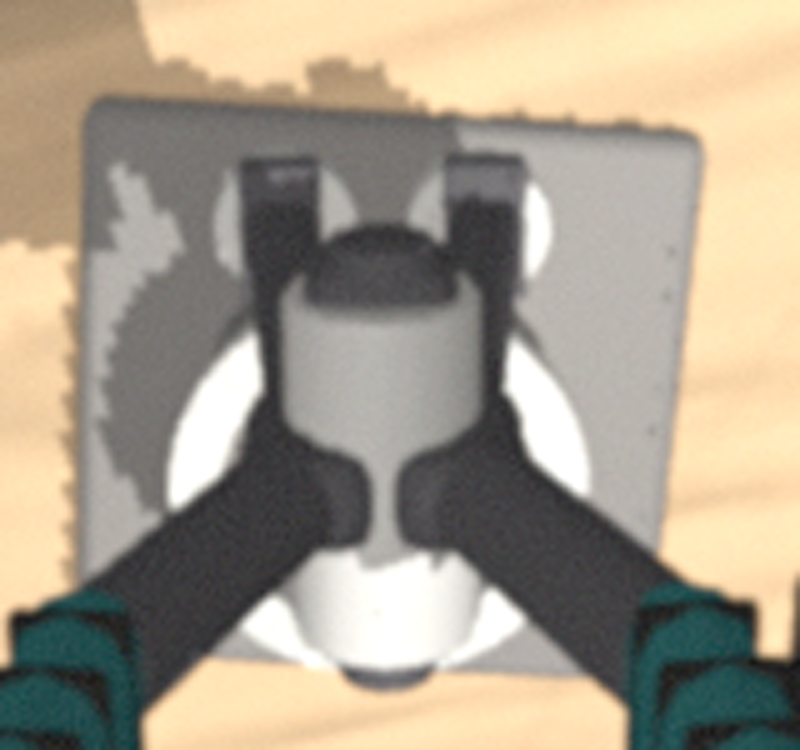

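View pics/s12p.png

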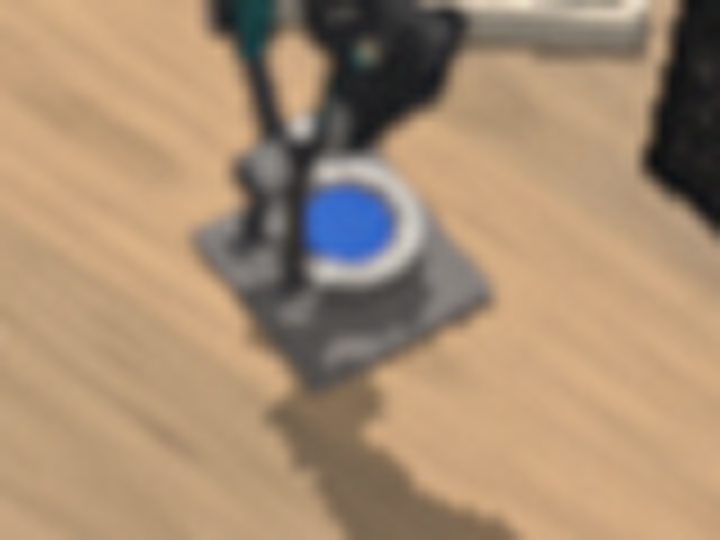

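>>> {"method": "servo_tool", "body": {"steps": [{"slide":[0,0,-0.08],"angular":[0,0,0]},{"slide":[0,0,-0.08],"angular":[0,0,0]},{"slide":[0,0,0],"angular":[0,0,0]},{"slide":[0,0,0],"angular":[0,0,0]}], "gripper": 0.62}}

```text
clock: 9.93
tcp_pos: [0.5128, -0.2328, 0.1261]
tool_rot: [0.411, 3.114, -0.0]
contact_force: [0.4, 1.3, -2.1]
width: 0.622
```

Run:
```python
from h import *
im,i=snap("w13")
c=cv2.convertScaleAbs(im[195:345,240:400],alpha=1.6,beta=10)
crop(c,0,0,160,150,5,"w13p.png")
```

```text
t 9.93 tcp [ 0.5128 -0.2328  0.1261] yawy 1.3081 zax [ 1.e-04 -1.e-04 -1.e+00] F [ 0.4  1.3 -2.1] w 0.622
```

View pics/w13p.png

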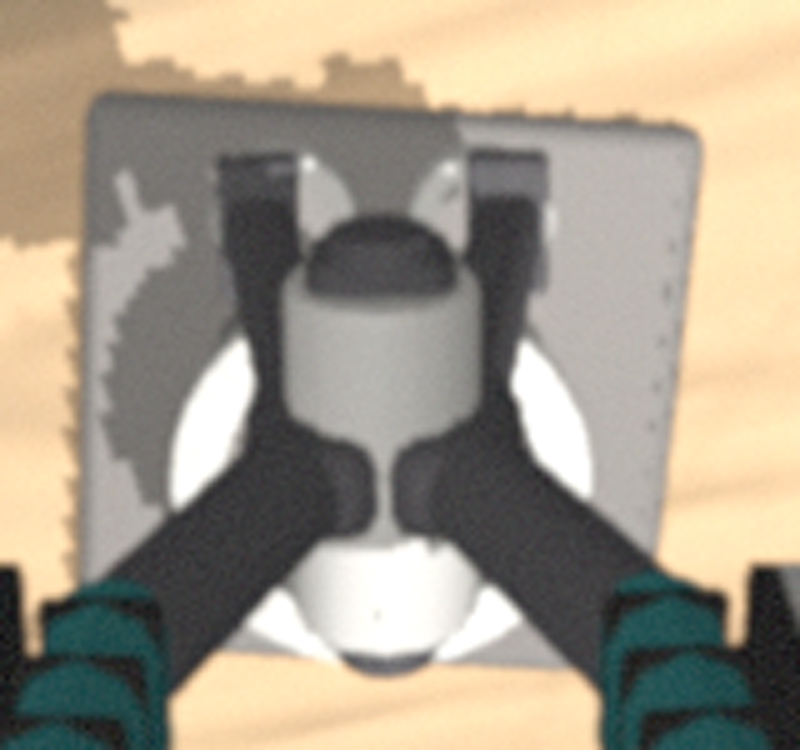

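>>> {"method": "servo_tool", "body": {"steps": [{"slide":[0,0,-0.1],"angular":[0,0,0]},{"slide":[0,0,-0.1],"angular":[0,0,0]},{"slide":[0,0,0],"angular":[0,0,0]},{"slide":[0,0,0],"angular":[0,0,0]}], "gripper": 0.52}}

```text
clock: 10.32
tcp_pos: [0.5127, -0.2328, 0.1281]
tool_rot: [0.412, 3.114, -0.0]
contact_force: [-0.4, 0.4, -1.6]
width: 0.527
```

Run:
```python
from h import *
im,i=snap("w14")
c=cv2.convertScaleAbs(im[195:345,240:400],alpha=1.6,beta=10)
crop(c,0,0,160,150,5,"w14p.png")
im,i=snap("s14","scene"); crop(im,330,260,80,60,9,"s14p.png")
```

```text
t 10.32 tcp [ 0.5127 -0.2328  0.1281] yawy 1.3081 zax [ 0.e+00 -1.e-04 -1.e+00] F [-0.4  0.4 -1.6] w 0.527
t 10.37 tcp [ 0.5127 -0.2328  0.128 ] yawy 1.308 zax [-0.e+00 -1.e-04 -1.e+00] F [ 0.6  0.5 -1.4] w 0.523
```

View pics/w14p.png

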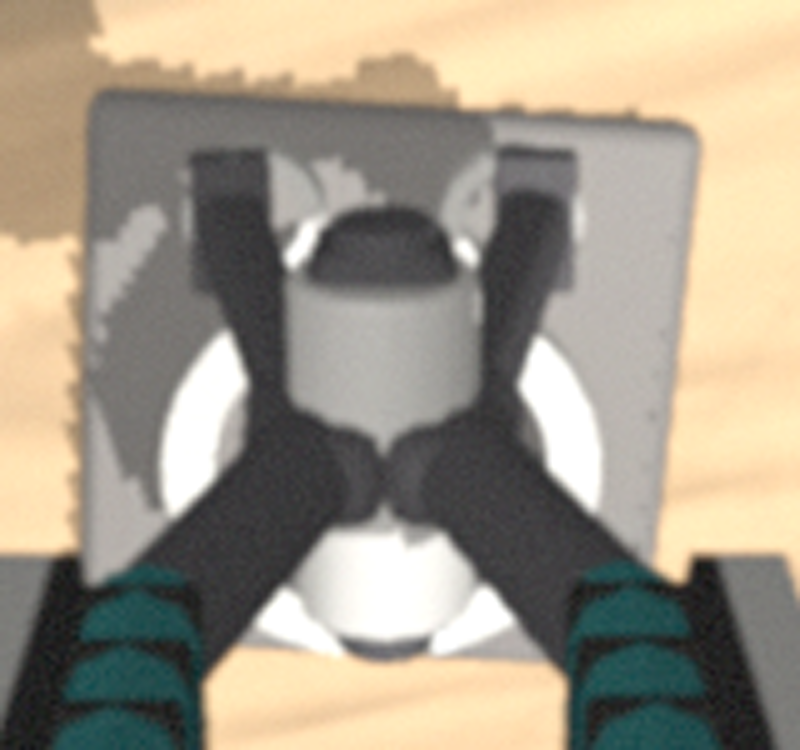

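View pics/s14p.png

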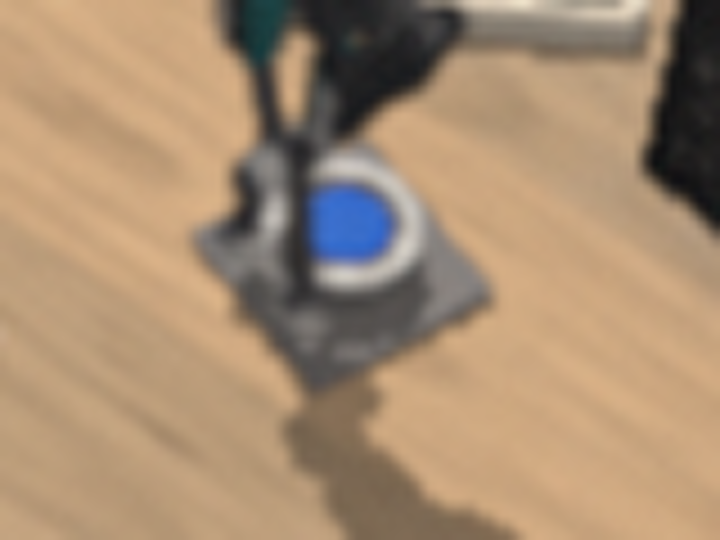

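>>> {"method": "servo_tool", "body": {"steps": [{"slide":[0,0,-0.03],"angular":[0,0,0]},{"slide":[0,0,-0.03],"angular":[0,0,0]},{"slide":[0,0,0],"angular":[0,0,0]},{"slide":[0,0,0],"angular":[0,0,0]}], "gripper": 0.42}}

```text
clock: 10.75
tcp_pos: [0.5128, -0.2328, 0.1287]
tool_rot: [0.412, 3.114, -0.0]
contact_force: [0.1, 0.6, -0.4]
width: 0.415
```

>>> {"method": "servo_tool", "body": {"steps": [{"slide":[0,0,-0.03],"angular":[0,0,0]},{"slide":[0,0,-0.03],"angular":[0,0,0]},{"slide":[0,0,0],"angular":[0,0,0]},{"slide":[0,0,0],"angular":[0,0,0]}], "gripper": 0.34}}

```text
clock: 11.08
tcp_pos: [0.5127, -0.2328, 0.1292]
tool_rot: [-0.412, -3.114, 0.0]
contact_force: [-0.8, 0.2, -2.2]
width: 0.346
```

Run:
```python
from h import *
im,i=snap("w15")
c=cv2.convertScaleAbs(im[195:345,240:400],alpha=1.6,beta=10)
crop(c,0,0,160,150,5,"w15p.png")
im,i=snap("s15","scene"); crop(im,330,260,80,60,9,"s15p.png")
```

```text
t 11.08 tcp [ 0.5127 -0.2328  0.1292] yawy 1.308 zax [-1.e-04 -1.e-04 -1.e+00] F [-0.8  0.2 -2.2] w 0.346
t 11.13 tcp [ 0.5127 -0.2328  0.1292] yawy 1.308 zax [-1.e-04 -1.e-04 -1.e+00] F [ 0.1  0.  -1.3] w 0.348
```

View pics/w15p.png

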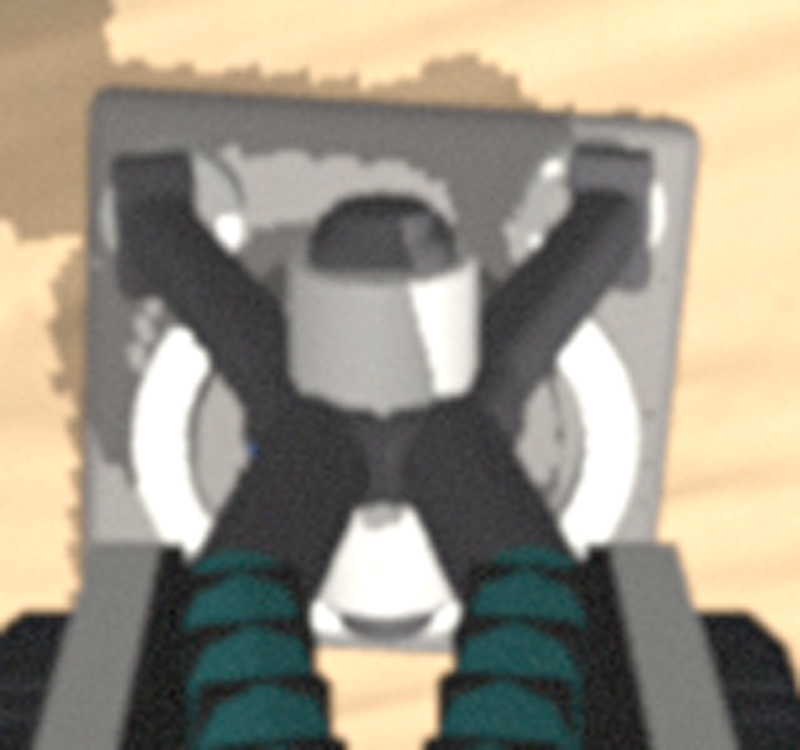

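View pics/s15p.png

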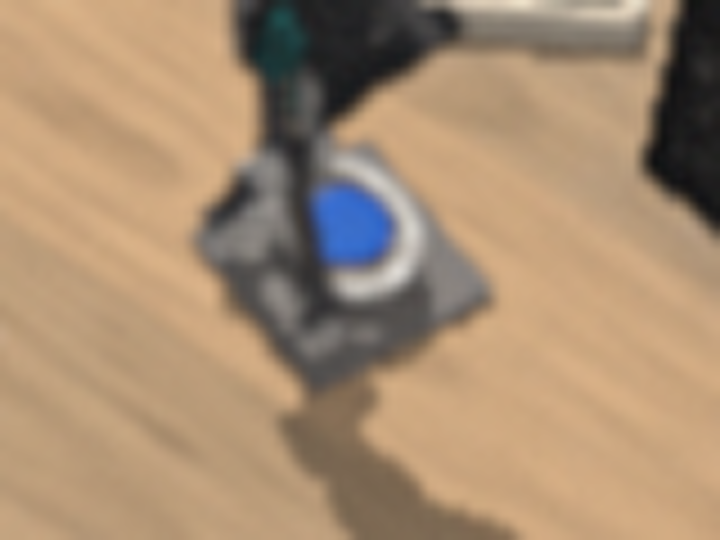

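>>> {"method": "servo_tool", "body": {"steps": [{"slide":[0,0,-0.03],"angular":[0,0,0]},{"slide":[0,0,-0.02],"angular":[0,0,0]},{"slide":[0,0,0],"angular":[0,0,0]},{"slide":[0,0,0],"angular":[0,0,0]},{"slide":[0,0,0],"angular":[0,0,0]}], "gripper": 0.26}}

```text
clock: 11.6
tcp_pos: [0.5127, -0.2328, 0.1297]
tool_rot: [0.412, 3.115, -0.0]
contact_force: [0.9, -0.7, -2.0]
width: 0.302
```

Run:
```python
from h import *
im,i=snap("w16")
c=cv2.convertScaleAbs(im[195:345,240:400],alpha=1.6,beta=10)
crop(c,0,0,160,150,5,"w16p.png")
```

```text
t 11.6 tcp [ 0.5127 -0.2328  0.1297] yawy 1.308 zax [-0.e+00 -1.e-04 -1.e+00] F [ 0.9 -0.7 -2. ] w 0.302
```

View pics/w16p.png

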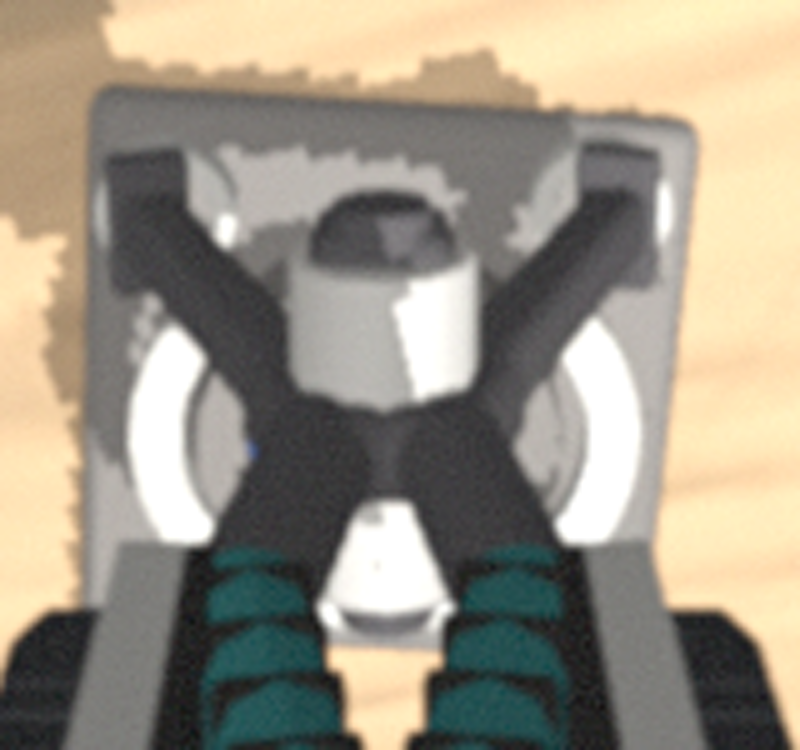

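>>> {"method": "servo_tool", "body": {"steps": [{"slide":[0,0,-0.2],"angular":[0,0,0]},{"slide":[0,0,-0.4],"angular":[0,0,0]},{"slide":[0,0,-0.6],"angular":[0,0,0]},{"slide":[0,0,-0.8],"angular":[0,0,0]},{"slide":[0,0,-0.8],"angular":[0,0,0]},{"slide":[0,0,-0.2],"angular":[0,0,0]},{"slide":[0,0,0],"angular":[0,0,0]}]}}

```text
clock: 12.23
tcp_pos: [0.5132, -0.2329, 0.1608]
tool_rot: [0.411, 3.113, -0.0]
contact_force: [0.4, -0.4, -2.4]
width: 0.303
```

Run:
```python
from h import *
im,i=snap("w17")
c=cv2.convertScaleAbs(im[190:370,230:410],alpha=1.6,beta=10)
crop(c,0,0,180,180,4,"w17p.png")
im,i=snap("s17","scene"); crop(im,330,245,80,70,8,"s17p.png")
```

```text
t 12.23 tcp [ 0.5132 -0.2329  0.1608] yawy 1.3081 zax [ 1.6e-03 -4.0e-04 -1.0e+00] F [ 0.4 -0.4 -2.4] w 0.303
t 12.28 tcp [ 0.5129 -0.2328  0.1601] yawy 1.3081 zax [ 8.e-04 -1.e-04 -1.e+00] F [-1.2 -0.8 -2. ] w 0.299
```

View pics/w17p.png

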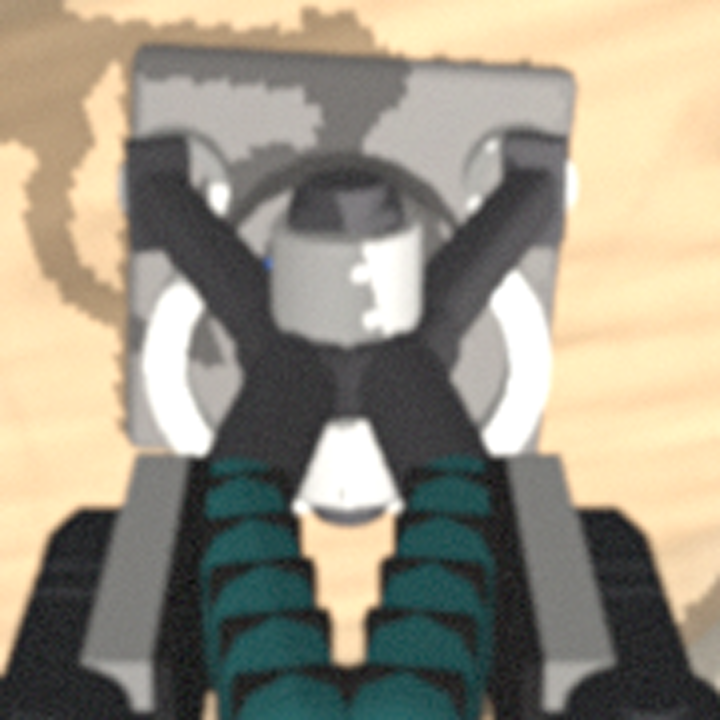

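View pics/s17p.png

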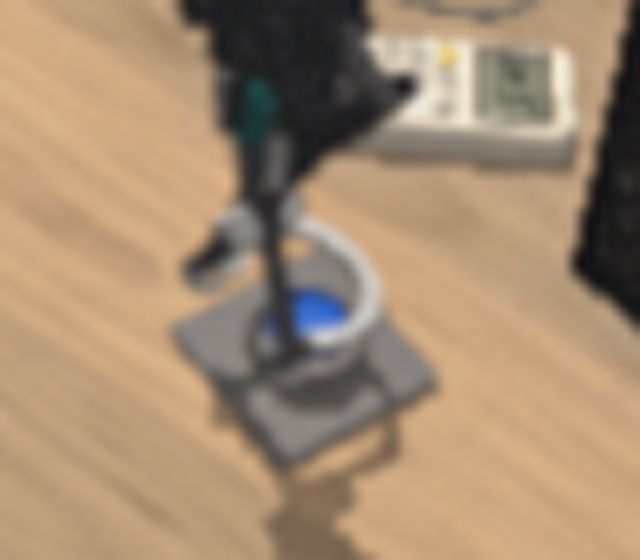

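>>> {"method": "servo_tool", "body": {"steps": [{"slide":[0,0,-1],"angular":[0,0,0]},{"slide":[0,0,-1.5],"angular":[0,0,0]},{"slide":[0,0,-1.5],"angular":[0,0,0]},{"slide":[0,0,-1.5],"angular":[0,0,0]},{"slide":[0.1,0.5,-1],"angular":[0,0,0]},{"slide":[0.3,1,0],"angular":[0,0,0]},{"slide":[0.5,1.8,0],"angular":[0,0,0]},{"slide":[0.7,2.5,0],"angular":[0,0,0]},{"slide":[0.7,2.5,0],"angular":[0,0,0]},{"slide":[0.7,2.5,0],"angular":[0,0,0]},{"slide":[0.7,2.5,0],"angular":[0,0,0]},{"slide":[0.7,2.5,0],"angular":[0,0,0]}]}}

```text
clock: 13.33
tcp_pos: [0.5106, -0.0664, 0.2241]
tool_rot: [-0.41, -3.114, -0.0]
contact_force: [-0.1, 0.1, -1.5]
width: 0.303
```

>>> {"method": "servo_tool", "body": {"steps": [{"slide":[0.7,2.5,0],"angular":[0,0,0]},{"slide":[0.7,2.5,0],"angular":[0,0,0]},{"slide":[0.7,2.5,0],"angular":[0,0,0]},{"slide":[0.7,2.5,0],"angular":[0,0,0]},{"slide":[0.7,2.5,0],"angular":[0,0,0]},{"slide":[0.7,2.5,0],"angular":[0,0,0]},{"slide":[0.7,2.5,0],"angular":[0,0,0]},{"slide":[0.7,2.5,0],"angular":[0,0,0]},{"slide":[0.7,2.5,0],"angular":[0,0,0]},{"slide":[0.5,2,0],"angular":[0,0,0]},{"slide":[0.4,1.2,0],"angular":[0,0,0]},{"slide":[0.2,0.4,0],"angular":[0,0,0]}]}}

```text
clock: 14.33
tcp_pos: [0.5066, 0.2049, 0.224]
tool_rot: [-0.407, -3.114, 0.001]
contact_force: [0.5, -0.1, -2.4]
width: 0.301
```

>>> {"method": "servo_tool", "body": {"steps": [{"slide":[0,0,0],"angular":[0,0,0]},{"slide":[0,0,0],"angular":[0,0,0]}]}}

```text
clock: 14.5
tcp_pos: [0.5075, 0.2015, 0.2245]
tool_rot: [-0.413, -3.114, 0.001]
contact_force: [-0.2, 0.1, -2.2]
width: 0.303
```

Run:
```python
from h import *
im,i=snap("w18")
c=cv2.convertScaleAbs(im[190:370,230:410],alpha=1.6,beta=10)
crop(c,0,0,180,180,4,"w18p.png")
im,i=snap("s18","scene"); crop(im,220,150,110,90,7,"s18p.png")
im,i=snap("t18","top"); crop(im,180,200,110,90,7,"t18p.png")
```

```text
t 14.5 tcp [0.5075 0.2015 0.2245] yawy 1.3073 zax [-2.e-04 -6.e-04 -1.e+00] F [-0.2  0.1 -2.2] w 0.303
t 14.55 tcp [0.5077 0.2011 0.2246] yawy 1.3065 zax [-0.e+00 -5.e-04 -1.e+00] F [-0.5 -1.1 -2.3] w 0.301
t 14.6 tcp [0.5078 0.2011 0.2247] yawy 1.3062 zax [ 1.e-04 -3.e-04 -1.e+00] F [-0.6 -0.7 -1.9] w 0.306
```

View pics/w18.png

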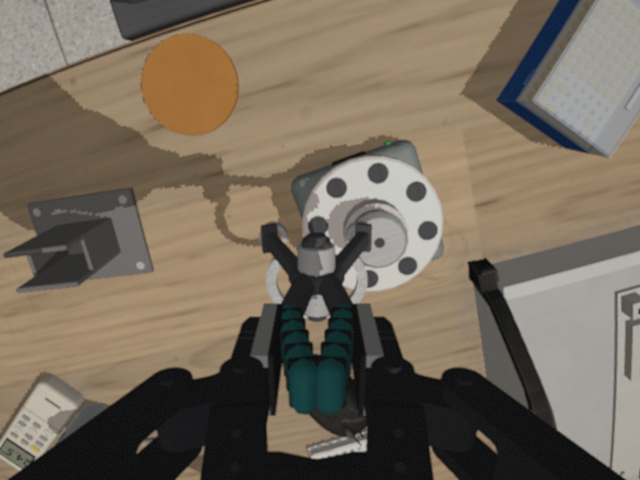

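View pics/w18p.png

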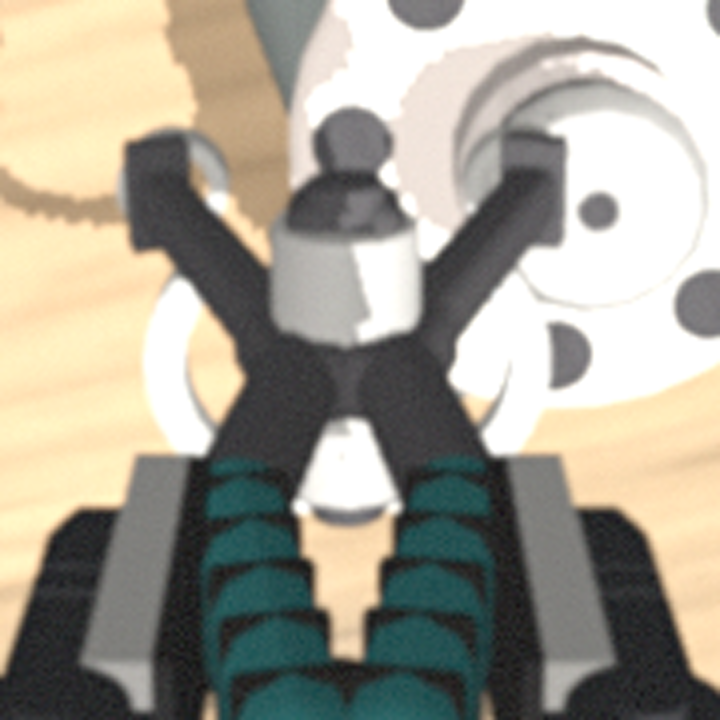

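View pics/s18p.png

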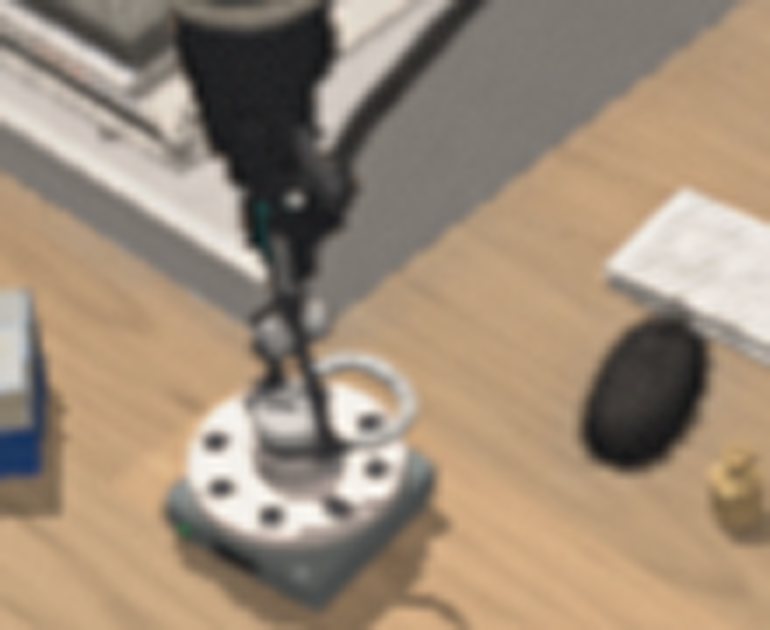

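View pics/t18p.png

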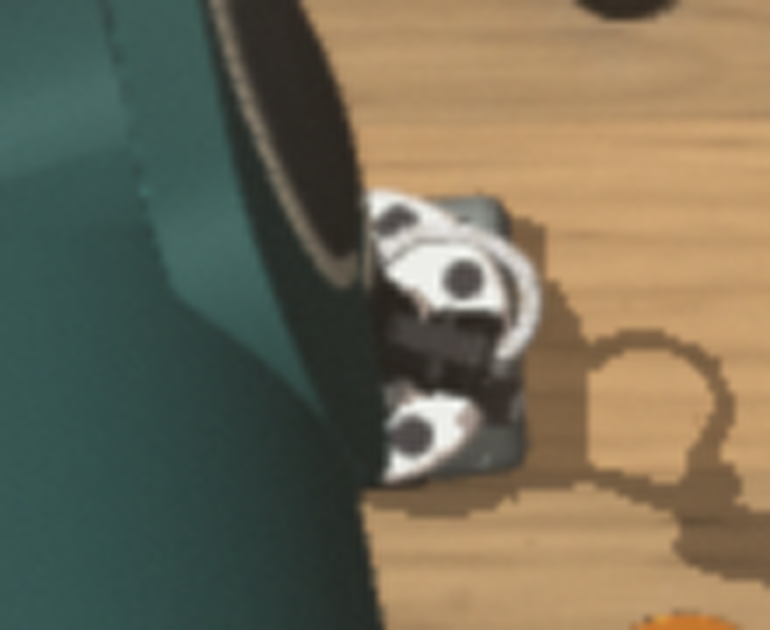

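```bash
cat > ov.py <<'E'
from h import *
def ring_pts(x0,y0,z,phi,h=.003,pitch=0.0):
    """x0: tool x of ring_center(hinge at x0-.0226). returns list of polylines in tool frame (ring x=tool x)"""
    out=[]
    for s in(1,-1):
        a=np.radians(np.linspace(30,180,60))
        for rad in(.0205,.027):
            P=np.c_[rad*np.cos(a),s*rad*np.sin(a)]
            out.append((s,P))
        t=np.linspace(0,2*np.pi,40)
        for rad in(.006,.0088):
            out.append((s,np.c_[.036+rad*np.cos(t),s*.012+rad*np.sin(t)]))
    res=[]
    H=np.array([-.0226,0])
    for s,P in out:
        c,sn=np.cos(s*phi),np.sin(s*phi)
        Q=(P-H)@np.array([[c,sn],[-sn,c]])+H
        zz=z-h-np.tan(pitch)*(Q[:,0]-.0307)   # pitch>0: back hangs lower(+z)
        res.append(np.c_[Q[:,0]+x0,Q[:,1]+y0,zz])
    return res
def overlay(name,p,r,x0,y0,z,phi,win,s,out,pitch=0,axis=None):
    im=cv2.imread(f"pics/{name}.png");i=dict(np.load(name+".npz"))
    x,y,w,h=win
    c=cv2.resize(cv2.convertScaleAbs(im[y:y+h,x:x+w],alpha=1.5,beta=5),None,fx=s,fy=s,interpolation=cv2.INTER_CUBIC)
    f=lambda q:np.round((q-[x,y]+.5)*s-.5).astype(np.int32)
    for P in ring_pts(x0,y0,z,phi,pitch=pitch):
        cv2.polylines(c,[f(proj(p+r.apply(P),i))],False,(0,0,255),1)
    if axis is not None:
        t=np.linspace(0,6.28,80)
        for rad,zz in((.0223,.084),(.0188,.089),(.025,.070)):
            cv2.polylines(c,[f(proj(np.c_[axis[0]+rad*np.cos(t),axis[1]+rad*np.sin(t),0*t+zz],i))],True,(255,0,0),1)
    cv2.imwrite("pics/"+out,c)
E
python3 - <<'E'
from ov import *
i=dict(np.load("w18.npz"))
print("axis",onz([[379.4,242.4]],.089,i))
s=state()
p=np.array([.5075,.2015,.2245]);r=R.from_rotvec(s["tool_rot"])
# pose from camera info instead
M=R.from_rotvec(i["rvec"]).as_matrix();c=-M.T@i["tvec"]
ct=np.array([0.0815674,-0.00072812,-0.15716921]);Rct=np.array([[-2.45250871e-04,-9.48704622e-01,-3.16163692e-01],[9.99998882e-01,-6.98956091e-04,1.32163271e-03],[-1.47482360e-03,-3.16163014e-01,9.48703733e-01]])
rr=M.T@Rct.T; p2=c-rr@ct; print(p2); r=R.from_matrix(rr);p=p2
overlay("w18",p,r,-.031,-.0007,.1005,.27,(230,190,180,180),4,"w18o.png",axis=onz([[379.4,242.4]],.089,i)[0])
E
```

```text
axis [[0.53663598 0.24088888 0.089     ]]
[0.50744446 0.20147177 0.22454269]
```

View pics/w18o.png

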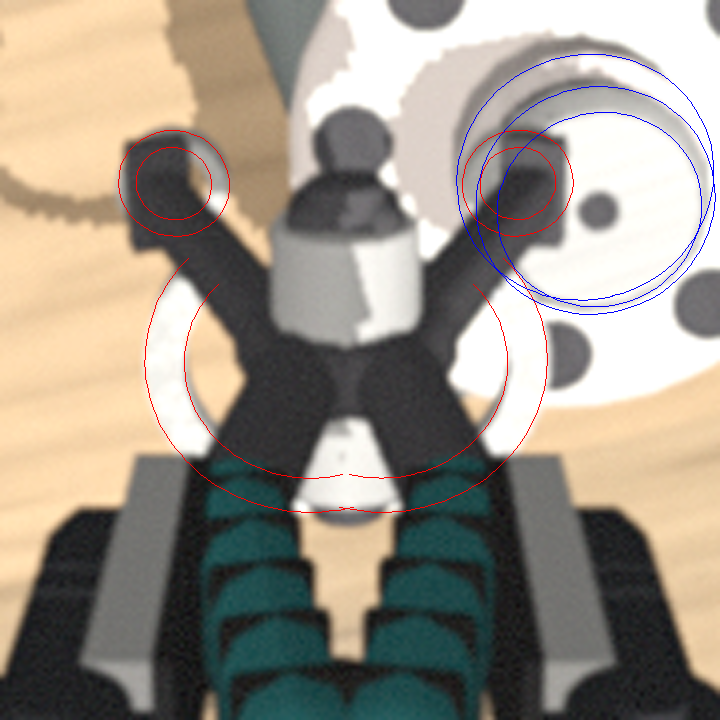

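>>> {"method": "servo_tool", "body": {"steps": [{"slide":[0.2,0.9,0],"angular":[0,0,0]},{"slide":[0.3,1.4,0],"angular":[0,0,0]},{"slide":[0.3,1.4,0],"angular":[0,0,0]},{"slide":[0.2,0.97,0],"angular":[0,0,0]},{"slide":[0,0,0],"angular":[0,0,0]},{"slide":[0,0,0],"angular":[0,0,0]},{"slide":[0,0,0],"angular":[0,0,0]}]}}

```text
clock: 15.23
tcp_pos: [0.5101, 0.25, 0.2245]
tool_rot: [-0.412, -3.114, 0.001]
contact_force: [-1.9, 0.4, -2.6]
width: 0.301
```

```bash
cat >> ov.py <<'E'
ct=np.array([0.0815674,-0.00072812,-0.15716921]);Rct=np.array([[-2.45250871e-04,-9.48704622e-01,-3.16163692e-01],[9.99998882e-01,-6.98956091e-04,1.32163271e-03],[-1.47482360e-03,-3.16163014e-01,9.48703733e-01]])
def pose(name):
    i=dict(np.load(name+".npz"));M=R.from_rotvec(i["rvec"]).as_matrix();c=-M.T@i["tvec"]
    rr=M.T@Rct.T; return c-rr@ct,R.from_matrix(rr)
E
python3 - <<'E'
from ov import *
im,i=snap("w19"); p,r=pose("w19"); print(p)
overlay("w19",p,r,-.031,-.0007,.1005,.27,(230,190,180,180),4,"w19o.png",axis=[.5366,.2409])
c=cv2.convertScaleAbs(im[190:370,230:410],alpha=1.0,beta=0)
crop(c,0,0,180,180,4,"w19p.png")
E
```

```text
t 15.23 tcp [0.5101 0.25   0.2245] yawy 1.308 zax [-2.e-04 -5.e-04 -1.e+00] F [-1.9  0.4 -2.6] w 0.301
[0.5100609  0.25001347 0.22457221]
```

View pics/w19o.png

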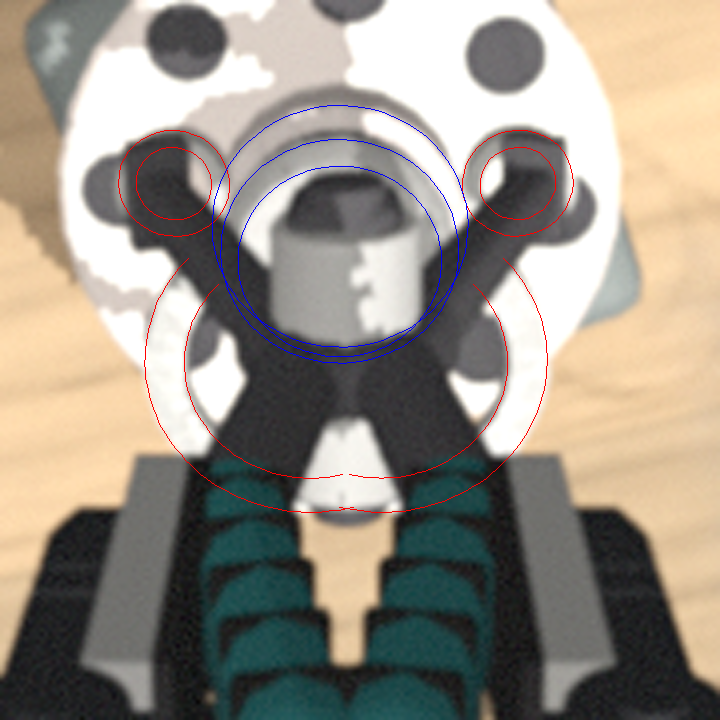

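View pics/w19p.png

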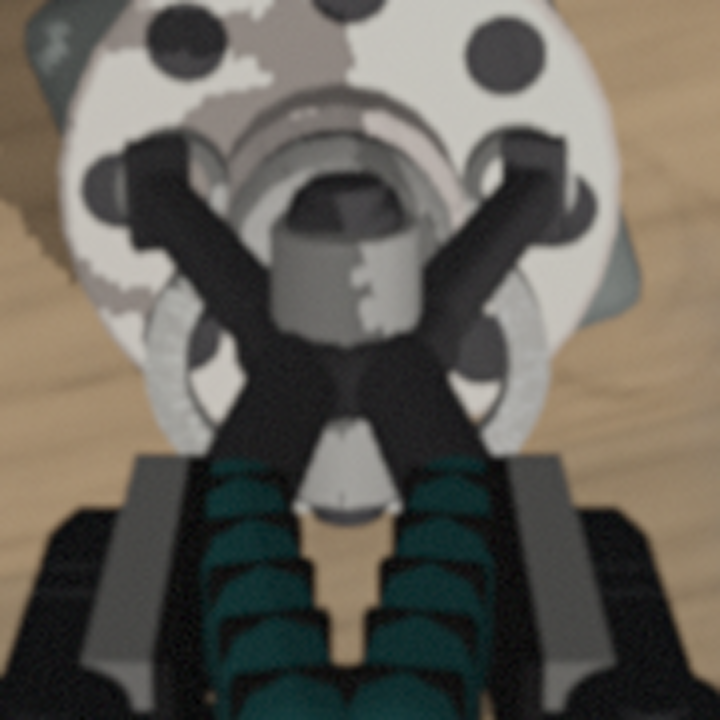

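Run:
```python
from ov import *
p,r=pose("w19")
overlay("w19",p,r,-.031,-.0007,.1005,.27,(275,205,85,65),9,"w19q.png",axis=[.5366,.2409])
im=cv2.imread("pics/w19.png")[:,:,::-1]
crop(cv2.convertScaleAbs(im,alpha=1.2),275,205,85,65,9,"w19r.png")
```

```text
(no output)
```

View pics/w19q.png

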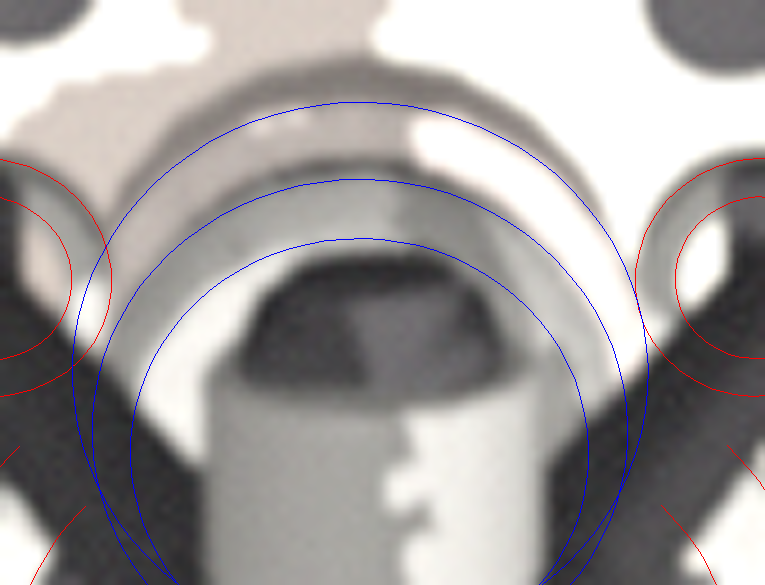

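View pics/w19r.png

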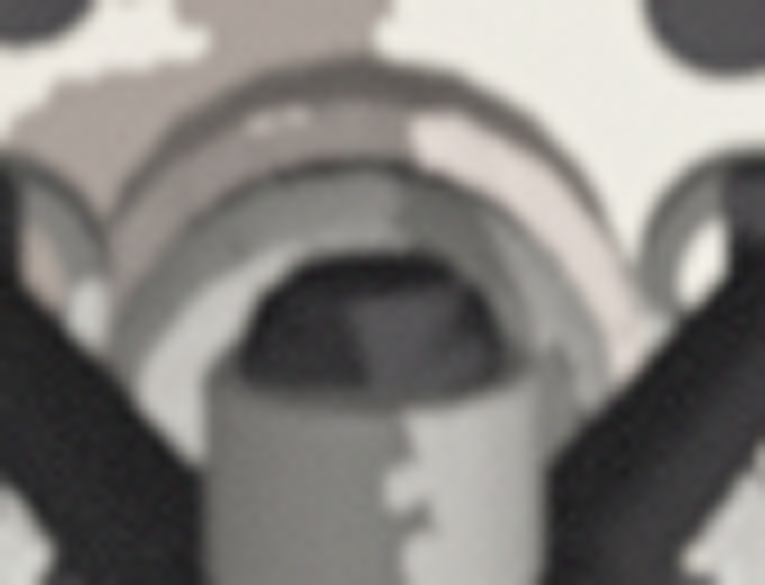

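Run:
```python
from ov import *
p,r=pose("w19")
overlay("w19",p,r,-.0304,-.0007,.1005,.275,(255,215,125,95),6,"w19t.png",axis=[.5366,.2409])
```

```text
(no output)
```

View pics/w19t.png

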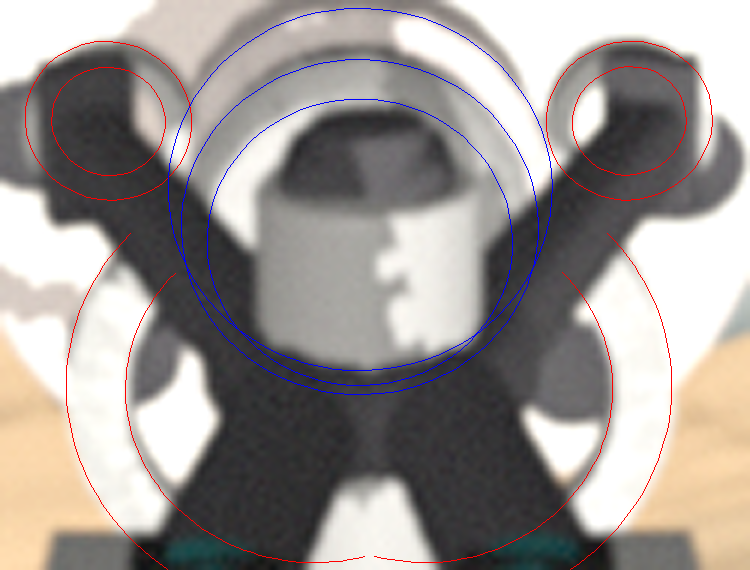

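>>> {"method": "servo_tool", "body": {"steps": [{"slide":[-0.1,-0.12,0.5],"angular":[0,0,0]},{"slide":[0,0,0.8],"angular":[0,0,0]},{"slide":[0,0,0.8],"angular":[0,0,0]},{"slide":[0,0,0.5],"angular":[0,0,0]},{"slide":[0,0,0.2],"angular":[0,0,0]},{"slide":[0,0,0],"angular":[0,0,0]},{"slide":[0,0,0],"angular":[0,0,0]}]}}

```text
clock: 15.87
tcp_pos: [0.5108, 0.2488, 0.1967]
tool_rot: [-0.412, -3.114, 0.0]
contact_force: [-0.6, 0.5, -1.1]
width: 0.3
```

Run:
```python
from ov import *
im,i=snap("w20"); p,r=pose("w20"); print(p, r.inv().apply(np.array([.5366,.2409,.073])-p))
overlay("w20",p,r,-.0304,-.0007,.1005,.275,(255,215,125,95),6,"w20t.png",axis=[.5366,.2409])
crop(cv2.convertScaleAbs(im,alpha=1.2),255,215,125,95,6,"w20r.png")
im,i=snap("s20","scene"); crop(im,230,165,70,65,9,"s20p.png")
```

```text
t 15.87 tcp [0.5108 0.2488 0.1967] yawy 1.308 zax [-1.e-04 -2.e-04 -1.e+00] F [-0.6  0.5 -1.1] w 0.3
[0.51075875 0.24876484 0.19669469] [-0.02699076 -0.00086577  0.12369621]
t 15.92 tcp [0.5109 0.2488 0.1969] yawy 1.3079 zax [ 3.e-04  0.e+00 -1.e+00] F [-0.4  0.4 -1.7] w 0.302
```

View pics/w20t.png

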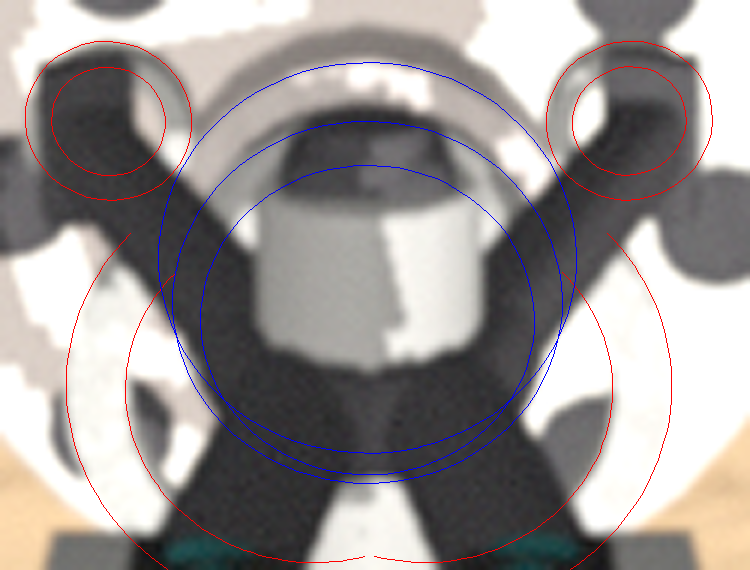

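View pics/w20r.png

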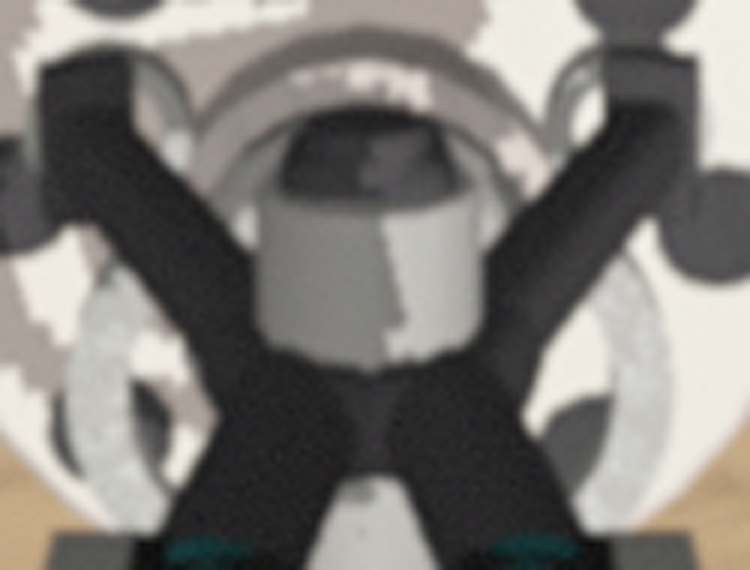

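View pics/s20p.png

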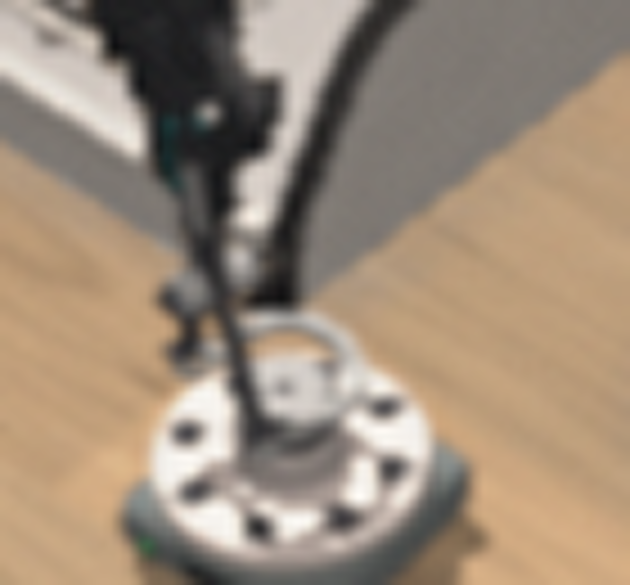

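>>> {"method": "servo_tool", "body": {"steps": [{"slide":[0,0,0.3],"angular":[0,0,0]},{"slide":[0,0,0.3],"angular":[0,0,0]},{"slide":[0,0,0.2],"angular":[0,0,0]},{"slide":[0,0,0],"angular":[0,0,0]},{"slide":[0,0,0],"angular":[0,0,0]}]}}

```text
clock: 16.38
tcp_pos: [0.5107, 0.2488, 0.1885]
tool_rot: [-0.411, -3.114, 0.0]
contact_force: [-0.0, -0.5, -1.1]
width: 0.3
```

Run:
```python
from ov import *
im,i=snap("w21"); p,r=pose("w21"); print(p, r.inv().apply(np.array([.5366,.2409,.073])-p))
overlay("w21",p,r,-.0304,-.0007,.1005,.275,(255,215,125,95),6,"w21t.png",axis=[.5366,.2409])
im,i=snap("s21","scene"); crop(im,230,165,70,65,9,"s21p.png")
```

```text
t 16.38 tcp [0.5107 0.2488 0.1885] yawy 1.3081 zax [-2.e-04 -3.e-04 -1.e+00] F [-0.  -0.5 -1.1] w 0.3
[0.51064643 0.24874455 0.18856858] [-0.02711142 -0.00080588  0.11556619]
t 16.43 tcp [0.5108 0.2487 0.1887] yawy 1.308 zax [ 0.e+00 -2.e-04 -1.e+00] F [-0.1 -0.4 -0.4] w 0.302
```

View pics/w21t.png

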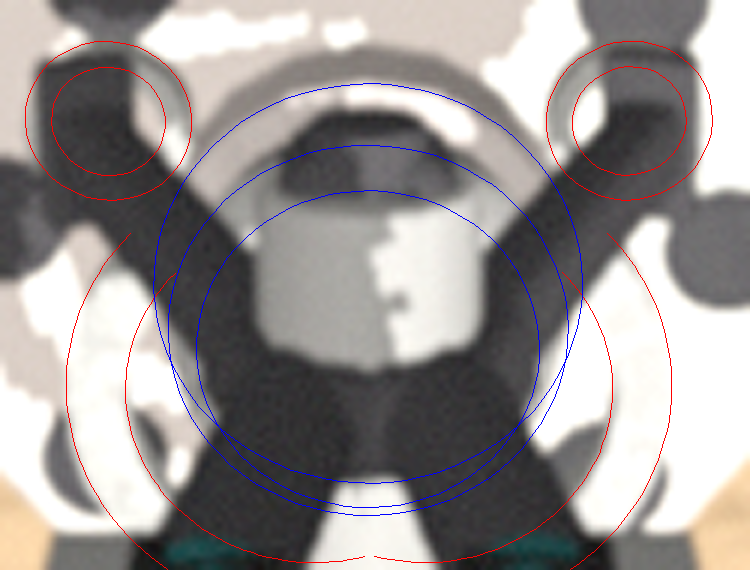

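View pics/s21p.png

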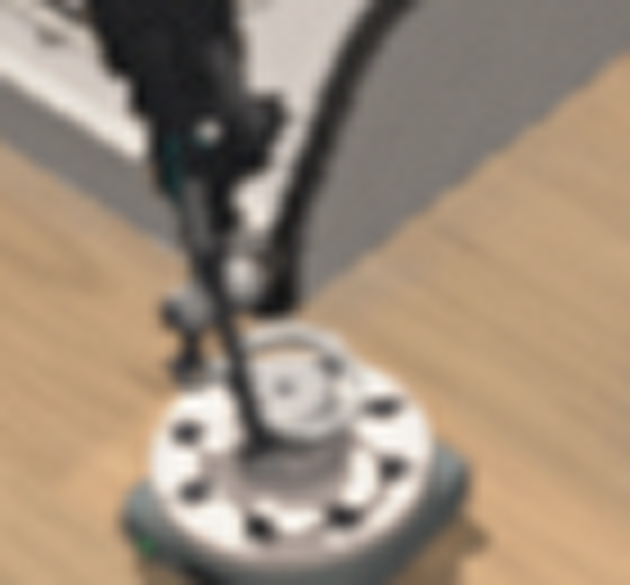

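>>> {"method": "servo_tool", "body": {"steps": [{"slide":[0,0,0.2],"angular":[0,0,0]},{"slide":[0,0,0.2],"angular":[0,0,0]},{"slide":[0,0,0.1],"angular":[0,0,0]},{"slide":[0,0,0],"angular":[0,0,0]}]}}

```text
clock: 16.82
tcp_pos: [0.5106, 0.2487, 0.1834]
tool_rot: [-0.411, -3.114, 0.001]
contact_force: [-0.1, 0.0, -1.6]
width: 0.305
```

>>> {"method": "servo_tool", "body": {"steps": [{"slide":[0,0,0.2],"angular":[0,0,0]},{"slide":[0,0,0.2],"angular":[0,0,0]},{"slide":[0,0,0],"angular":[0,0,0]},{"slide":[0,0,0],"angular":[0,0,0]}]}}

```text
clock: 17.15
tcp_pos: [0.5107, 0.2487, 0.1795]
tool_rot: [-0.412, -3.114, 0.0]
contact_force: [0.1, 0.2, -1.7]
width: 0.301
```

Run:
```python
from ov import *
im,i=snap("w22"); p,r=pose("w22"); print(p, r.inv().apply(np.array([.5366,.2409,.073])-p))
overlay("w22",p,r,-.0304,-.0007,.1005,.275,(255,215,125,95),6,"w22t.png",axis=[.5366,.2409])
im,i=snap("s22","scene"); crop(im,230,165,70,65,9,"s22p.png")
```

```text
t 17.15 tcp [0.5107 0.2487 0.1795] yawy 1.308 zax [-2.e-04 -3.e-04 -1.e+00] F [ 0.1  0.2 -1.7] w 0.301
[0.51065221 0.24874733 0.17958128] [-0.02710315 -0.00081653  0.1065795 ]
t 17.2 tcp [0.5108 0.2487 0.1797] yawy 1.3079 zax [ 0.e+00 -1.e-04 -1.e+00] F [ 0.8 -0.1 -1.6] w 0.301
```

View pics/w22t.png

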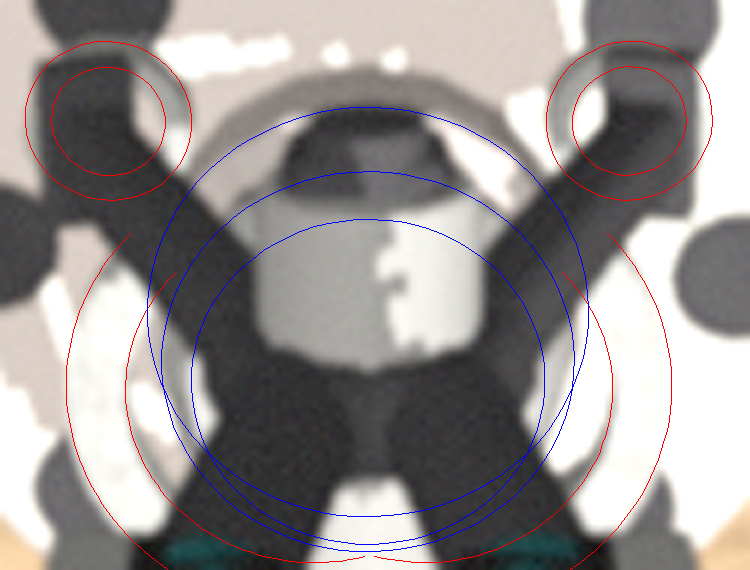

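View pics/s22p.png

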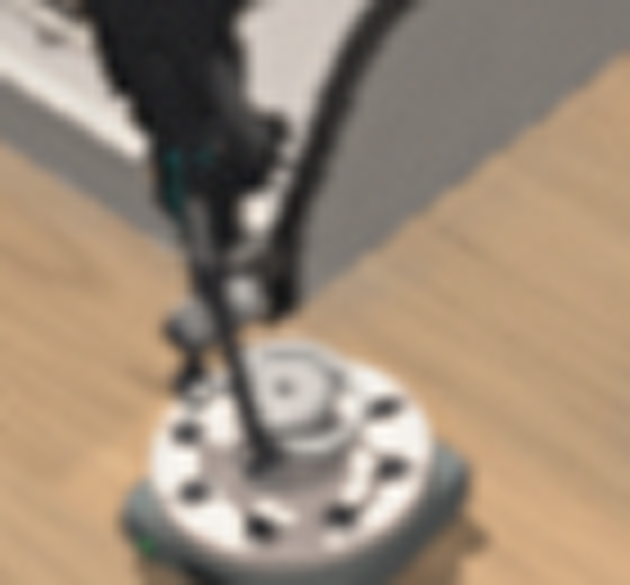

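>>> {"method": "servo_tool", "body": {"steps": [{"slide":[0,0,0.2],"angular":[0,0,0]},{"slide":[0,0,0.2],"angular":[0,0,0]},{"slide":[0,0,0],"angular":[0,0,0]},{"slide":[0,0,0],"angular":[0,0,0]}]}}

```text
clock: 17.58
tcp_pos: [0.5107, 0.2487, 0.1755]
tool_rot: [-0.412, -3.114, 0.0]
contact_force: [0.6, -0.4, -1.7]
width: 0.303
```

>>> {"method": "servo_tool", "body": {"steps": [{"slide":[0,0,0.1],"angular":[0,0,0]},{"slide":[0,0,0],"angular":[0,0,0]},{"slide":[0,0,0],"angular":[0,0,0]}]}}

```text
clock: 17.83
tcp_pos: [0.5107, 0.2487, 0.1747]
tool_rot: [-0.412, -3.115, 0.0]
contact_force: [-0.4, 0.5, -1.8]
width: 0.299
```

Run:
```python
from ov import *
im,i=snap("w23"); p,r=pose("w23"); print(p, r.inv().apply(np.array([.5366,.2409,.073])-p))
overlay("w23",p,r,-.0304,-.0007,.1005,.275,(255,215,125,95),6,"w23t.png",axis=[.5366,.2409])
im,i=snap("s23","scene"); crop(im,230,165,70,65,9,"s23p.png")
```

```text
t 17.83 tcp [0.5107 0.2487 0.1747] yawy 1.308 zax [-0.e+00 -2.e-04 -1.e+00] F [-0.4  0.5 -1.8] w 0.299
[0.51070456 0.24877959 0.17470068] [-0.02704698 -0.00087977  0.1017024 ]
t 17.88 tcp [0.5108 0.2488 0.1747] yawy 1.3081 zax [ 0.e+00 -1.e-04 -1.e+00] F [ 0.2 -0.3 -0.9] w 0.302
```

View pics/w23t.png

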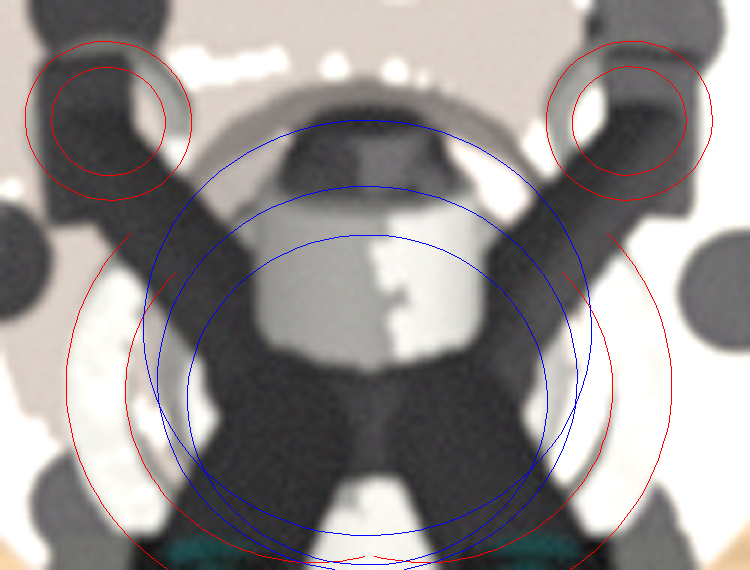

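View pics/s23p.png

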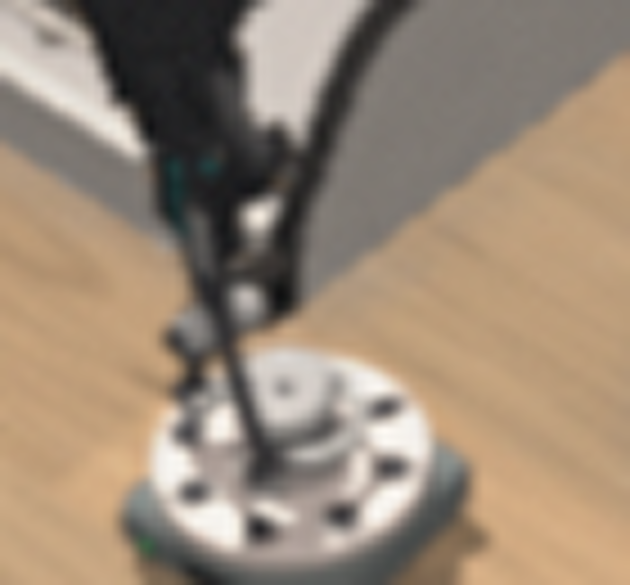

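>>> {"method": "servo_tool", "body": {"steps": [{"slide":[0.1,0,0.04],"angular":[0,0,0]},{"slide":[0.1,0,0.04],"angular":[0,0,0]},{"slide":[0.08,0,0],"angular":[0,0,0]},{"slide":[0,0,0],"angular":[0,0,0]},{"slide":[0,0,0],"angular":[0,0,0]}]}}

```text
clock: 18.35
tcp_pos: [0.508, 0.2495, 0.1739]
tool_rot: [0.411, 3.114, -0.0]
contact_force: [-0.4, 0.4, -2.1]
width: 0.3
```

Run:
```python
from ov import *
im,i=snap("w24"); p,r=pose("w24"); print(p, r.inv().apply(np.array([.5366,.2409,.073])-p))
overlay("w24",p,r,-.0304,-.0007,.1005,.275,(255,215,125,95),6,"w24t.png",axis=[.5366,.2409])
```

```text
t 18.35 tcp [0.508  0.2495 0.1739] yawy 1.3081 zax [ 1.e-04 -0.e+00 -1.e+00] F [-0.4  0.4 -2.1] w 0.3
[0.50800071 0.24953003 0.17396048] [-0.0298422  -0.00091195  0.10096547]
```

View pics/w24t.png

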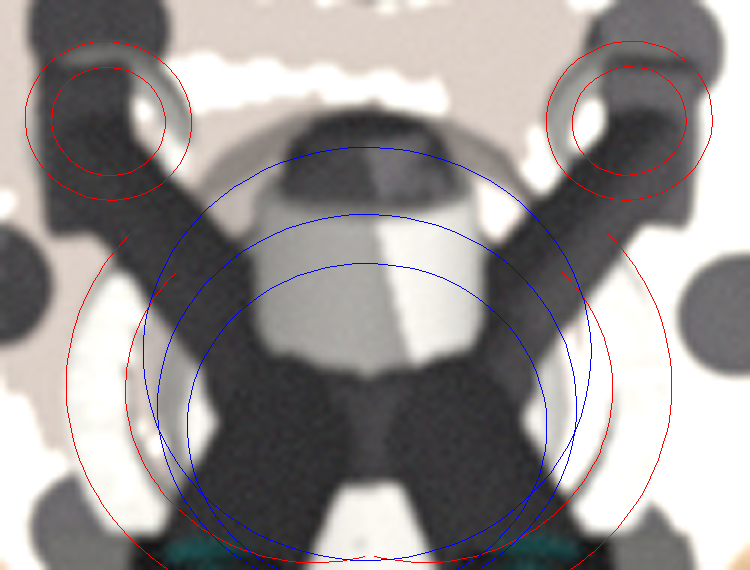

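>>> {"method": "servo_tool", "body": {"steps": [{"slide":[0.07,0,0.03],"angular":[0,0,0]},{"slide":[0.07,0,0.03],"angular":[0,0,0]},{"slide":[0,0,0],"angular":[0,0,0]},{"slide":[0,0,0],"angular":[0,0,0]}], "gripper": 0.38}}

```text
clock: 18.73
tcp_pos: [0.5067, 0.2499, 0.1733]
tool_rot: [0.412, 3.114, -0.0]
contact_force: [0.3, -0.9, -0.9]
width: 0.378
```

Run:
```python
from ov import *
im,i=snap("w25"); p,r=pose("w25"); print(p, r.inv().apply(np.array([.5366,.2409,.073])-p))
crop(cv2.convertScaleAbs(im,alpha=1.2),245,205,145,115,5,"w25r.png")
im,i=snap("s25","scene"); crop(im,230,165,70,65,9,"s25p.png")
```

```text
t 18.73 tcp [0.5067 0.2499 0.1733] yawy 1.3081 zax [ 0.e+00 -1.e-04 -1.e+00] F [ 0.3 -0.9 -0.9] w 0.378
[0.50662946 0.24990631 0.17333247] [-0.03127213 -0.00091707  0.10033526]
t 18.78 tcp [0.5067 0.2499 0.1733] yawy 1.308 zax [ 0. -0. -1.] F [ 0.7 -0.7 -1.3] w 0.383
```

View pics/w25r.png

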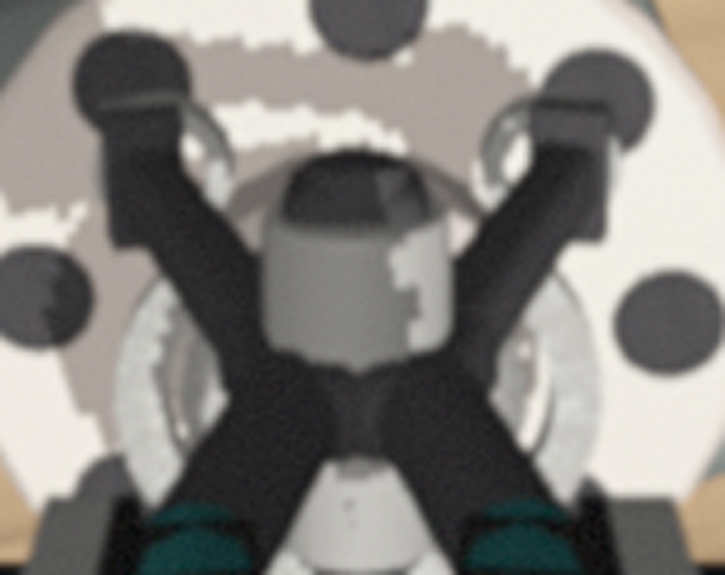

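View pics/s25p.png

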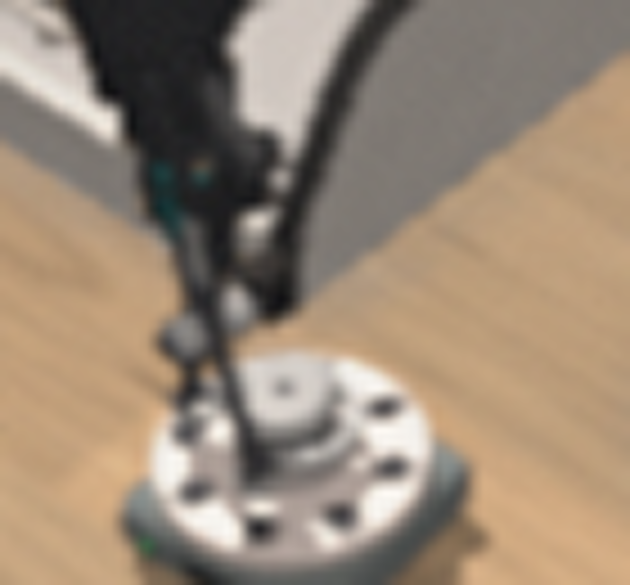

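>>> {"method": "servo_tool", "body": {"steps": [{"slide":[0.07,0,0.04],"angular":[0,0,0]},{"slide":[0.07,0,0.04],"angular":[0,0,0]},{"slide":[0,0,0],"angular":[0,0,0]},{"slide":[0,0,0],"angular":[0,0,0]}], "gripper": 0.48}}

```text
clock: 19.17
tcp_pos: [0.5053, 0.2502, 0.1725]
tool_rot: [-0.412, -3.114, 0.0]
contact_force: [0.7, 0.0, -0.1]
width: 0.48
```

Run:
```python
from ov import *
im,i=snap("w26"); p,r=pose("w26"); print(p, r.inv().apply(np.array([.5366,.2409,.073])-p))
crop(cv2.convertScaleAbs(im,alpha=1.2),245,205,145,115,5,"w26r.png")
im,i=snap("s26","scene"); crop(im,230,165,70,65,9,"s26p.png")
```

```text
t 19.17 tcp [0.5053 0.2502 0.1725] yawy 1.3081 zax [-1.e-04 -1.e-04 -1.e+00] F [ 0.7  0.  -0.1] w 0.48
[0.5052157  0.25027348 0.17247727] [-0.03274354 -0.00089789  0.09947672]
t 19.22 tcp [0.5053 0.2502 0.1725] yawy 1.308 zax [-0.e+00 -1.e-04 -1.e+00] F [ 1.  -0.6 -1.4] w 0.484
```

View pics/w26r.png

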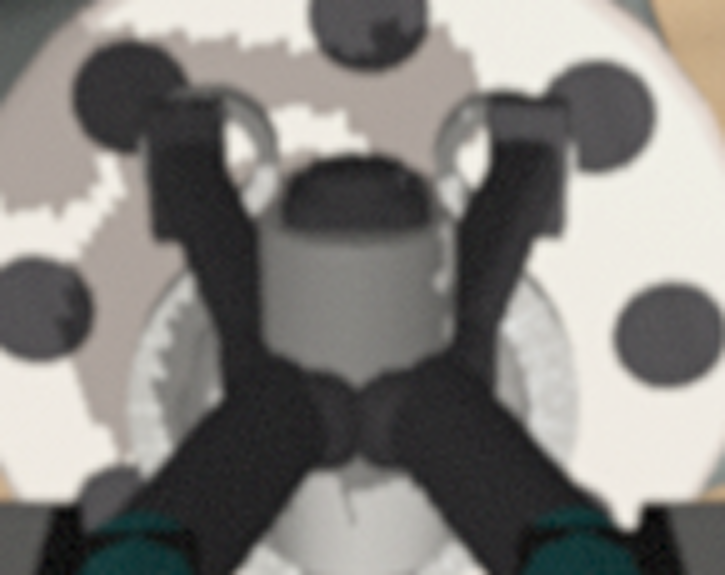

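View pics/s26p.png

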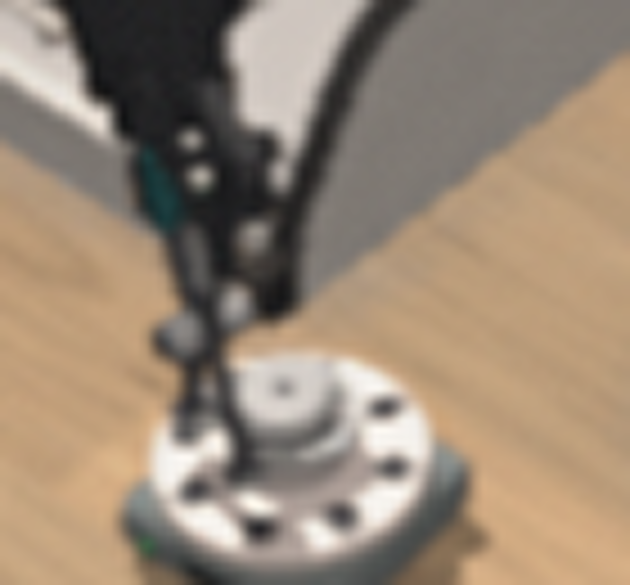

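>>> {"method": "servo_tool", "body": {"steps": [{"slide":[0.05,0,0.05],"angular":[0,0,0]},{"slide":[0.05,0,0.06],"angular":[0,0,0]},{"slide":[0,0,0],"angular":[0,0,0]},{"slide":[0,0,0],"angular":[0,0,0]}], "gripper": 0.58}}

```text
clock: 19.6
tcp_pos: [0.5043, 0.2505, 0.1714]
tool_rot: [-0.412, -3.114, 0.0]
contact_force: [0.1, -0.3, -1.0]
width: 0.581
```

Run:
```python
from ov import *
im,i=snap("w27"); p,r=pose("w27"); print(p, r.inv().apply(np.array([.5366,.2409,.073])-p))
crop(cv2.convertScaleAbs(im,alpha=1.2),245,205,145,115,5,"w27r.png")
im,i=snap("s27","scene"); crop(im,230,165,70,65,9,"s27p.png")
```

```text
t 19.6 tcp [0.5043 0.2505 0.1714] yawy 1.3081 zax [-0.e+00 -1.e-04 -1.e+00] F [ 0.1 -0.3 -1. ] w 0.581
[0.5042988  0.25051165 0.17138251] [-0.03368441 -0.00088931  0.09838414]
t 19.65 tcp [0.5044 0.2505 0.1714] yawy 1.308 zax [ 0.e+00 -1.e-04 -1.e+00] F [-0.1 -0.1 -1.4] w 0.579
```

View pics/w27r.png

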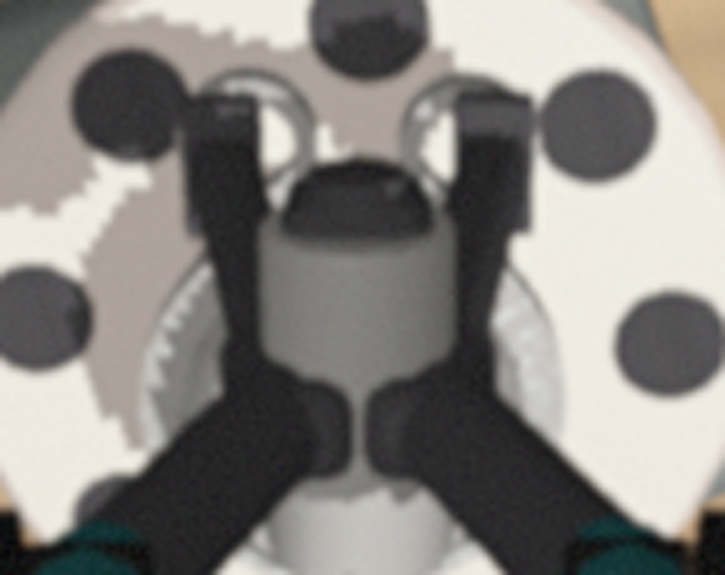

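View pics/s27p.png

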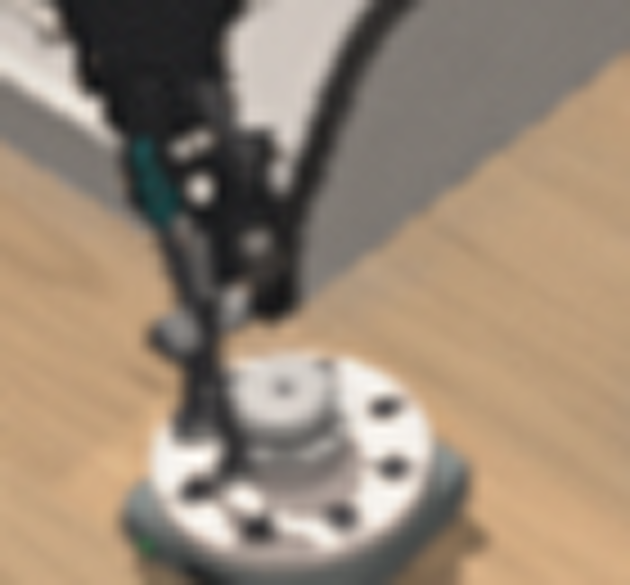

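>>> {"method": "servo_tool", "body": {"steps": [{"slide":[0.12,0,0.05],"angular":[0,0,0]},{"slide":[0.1,0,0.06],"angular":[0,0,0]},{"slide":[0,0,0],"angular":[0,0,0]},{"slide":[0,0,0],"angular":[0,0,0]}], "gripper": 0.66}}

```text
clock: 20.03
tcp_pos: [0.5021, 0.2511, 0.1703]
tool_rot: [-0.411, -3.114, 0.0]
contact_force: [0.2, 0.2, -1.4]
width: 0.655
```

Run:
```python
from ov import *
im,i=snap("w28"); p,r=pose("w28"); print(p, r.inv().apply(np.array([.5366,.2409,.073])-p))
crop(cv2.convertScaleAbs(im,alpha=1.2),245,205,145,115,5,"w28r.png")
im,i=snap("s28","scene"); crop(im,230,165,70,65,9,"s28p.png")
```

```text
t 20.03 tcp [0.5021 0.2511 0.1703] yawy 1.3081 zax [-1.e-04 -1.e-04 -1.e+00] F [ 0.2  0.2 -1.4] w 0.655
[0.50211905 0.25110801 0.17029085] [-0.03594764 -0.00090208  0.09729133]
t 20.08 tcp [0.5022 0.2511 0.1703] yawy 1.308 zax [-0.e+00 -1.e-04 -1.e+00] F [ 0.   1.  -0.8] w 0.661
```

View pics/w28r.png

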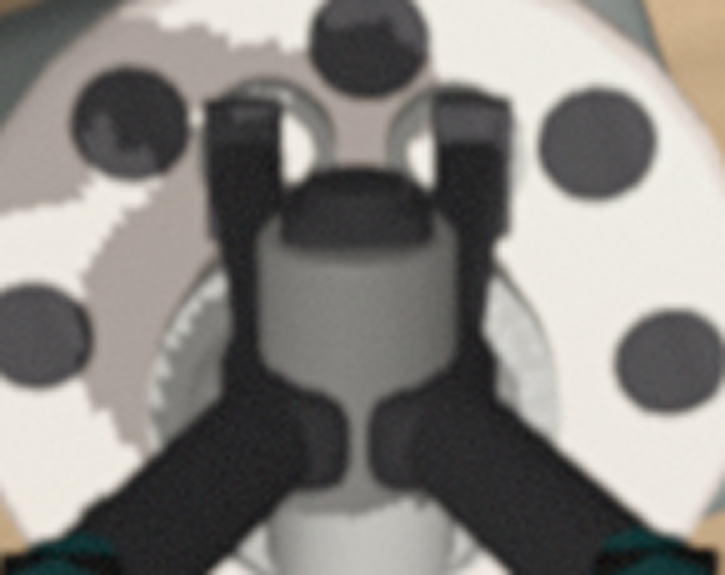

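View pics/s28p.png

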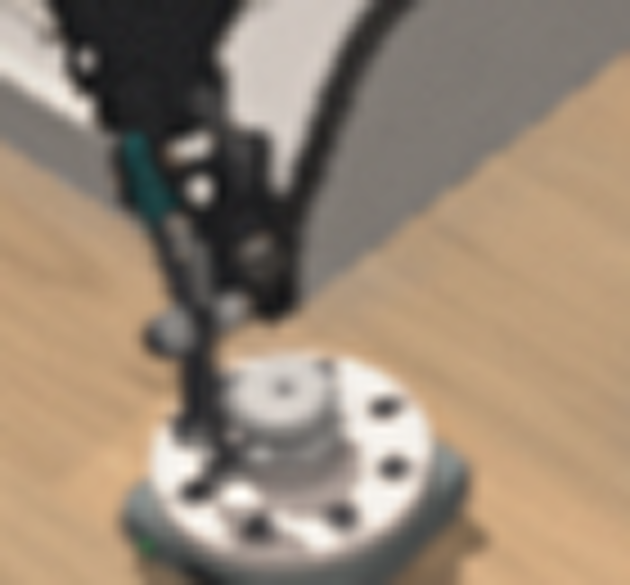

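>>> {"method": "servo_tool", "body": {"steps": [{"slide":[0,0,0.05],"angular":[0,0,0]},{"slide":[0,0,0],"angular":[0,0,0]},{"slide":[0,0,0],"angular":[0,0,0]}], "gripper": 0.705}}

```text
clock: 20.38
tcp_pos: [0.5023, 0.2511, 0.1698]
tool_rot: [0.412, 3.115, -0.0]
contact_force: [-0.5, -0.6, -0.1]
width: 0.709
```

Run:
```python
from ov import *
im,i=snap("w29"); p,r=pose("w29"); ax=r.inv().apply(np.array([.5366,.2409,.073])-p);print(ax)
crop(cv2.convertScaleAbs(im,alpha=1.2),245,205,145,115,5,"w29r.png")
overlay("w29",p,r,ax[0],ax[1],ax[2],0.0,(245,205,145,115),5,"w29o.png",axis=[.5366,.2409])
```

```text
t 20.38 tcp [0.5023 0.2511 0.1698] yawy 1.308 zax [-0.e+00 -1.e-04 -1.e+00] F [-0.5 -0.6 -0.1] w 0.709
[-0.03582486 -0.00087421  0.0968036 ]
```

View pics/w29r.png

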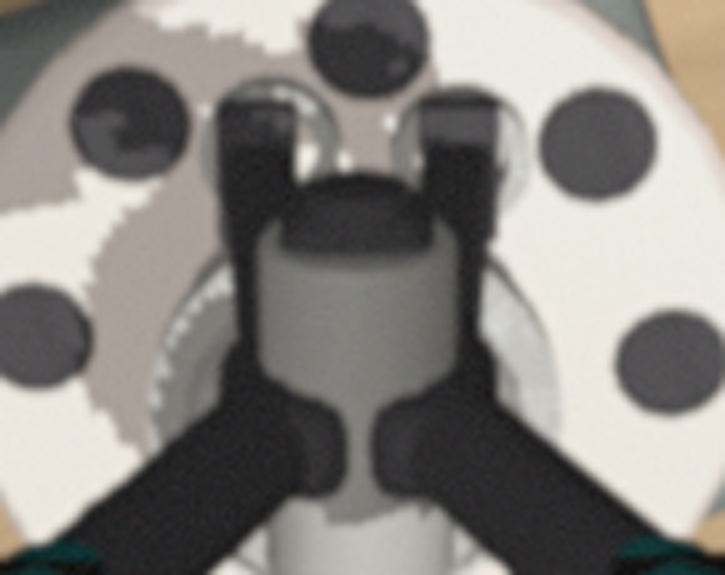

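View pics/w29o.png

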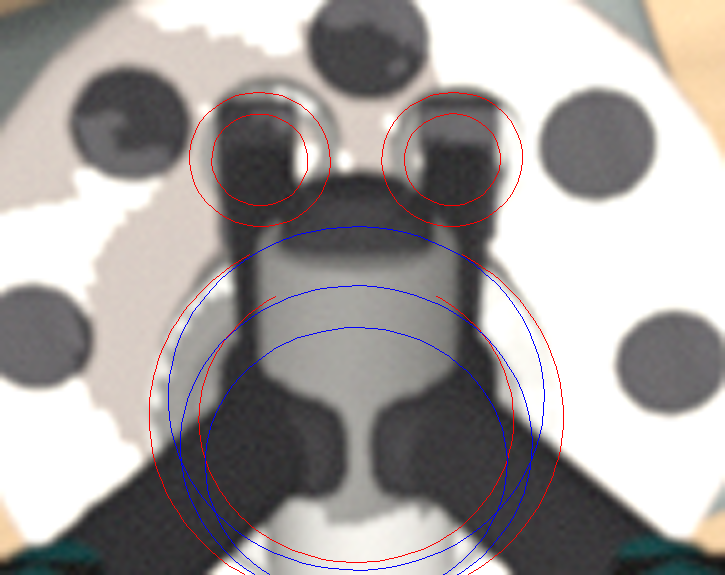

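>>> {"method": "servo_tool", "body": {"steps": [{"slide":[0.08,0.05,0],"angular":[0,0,0]},{"slide":[0.08,0.04,0],"angular":[0,0,0]},{"slide":[0,0,0],"angular":[0,0,0]},{"slide":[0,0,0],"angular":[0,0,0]}]}}

```text
clock: 20.77
tcp_pos: [0.5008, 0.2524, 0.1698]
tool_rot: [-0.411, -3.115, 0.0]
contact_force: [0.7, 0.6, -2.0]
width: 0.701
```

Run:
```python
from ov import *
im,i=snap("w30"); p,r=pose("w30"); ax=r.inv().apply(np.array([.5366,.2409,.073])-p);print(ax)
crop(cv2.convertScaleAbs(im,alpha=1.2),245,205,145,115,5,"w30r.png")
```

```text
t 20.77 tcp [0.5008 0.2524 0.1698] yawy 1.3082 zax [-0.e+00 -1.e-04 -1.e+00] F [ 0.7  0.6 -2. ] w 0.701
[-0.03751362 -0.00186441  0.09683651]
```

View pics/w30r.png

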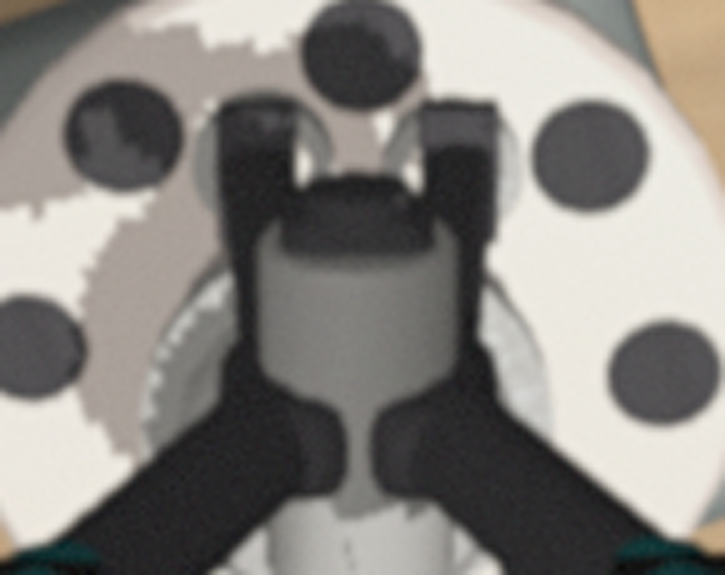

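>>> {"method": "servo_tool", "body": {"steps": [{"slide":[0.05,0,0],"angular":[0,0,0]},{"slide":[0,0,-0.15],"angular":[0,0,0]},{"slide":[0,0,-0.2],"angular":[0,0,0]},{"slide":[0,0,-0.2],"angular":[0,0,0]},{"slide":[0,0,-0.2],"angular":[0,0,0]},{"slide":[0,0,-0.05],"angular":[0,0,0]},{"slide":[0,0,0],"angular":[0,0,0]}]}}

```text
clock: 21.4
tcp_pos: [0.5006, 0.2525, 0.1781]
tool_rot: [0.412, 3.114, 0.0]
contact_force: [0.1, -0.0, -1.1]
width: 0.703
```

Run:
```python
from ov import *
im,i=snap("w31"); p,r=pose("w31"); ax=r.inv().apply(np.array([.5366,.2409,.073])-p);print(ax)
crop(cv2.convertScaleAbs(im,alpha=1.2),245,205,145,115,5,"w31r.png")
im,i=snap("s31","scene"); crop(im,230,165,70,65,9,"s31p.png")
```

```text
t 21.4 tcp [0.5006 0.2525 0.1781] yawy 1.308 zax [ 4.e-04  2.e-04 -1.e+00] F [ 0.1 -0.  -1.1] w 0.703
[-0.03783498 -0.0019034   0.10508772]
t 21.45 tcp [0.5005 0.2525 0.1779] yawy 1.3081 zax [ 1.e-04  0.e+00 -1.e+00] F [-0.  -1.5 -1.2] w 0.708
```

View pics/w31r.png

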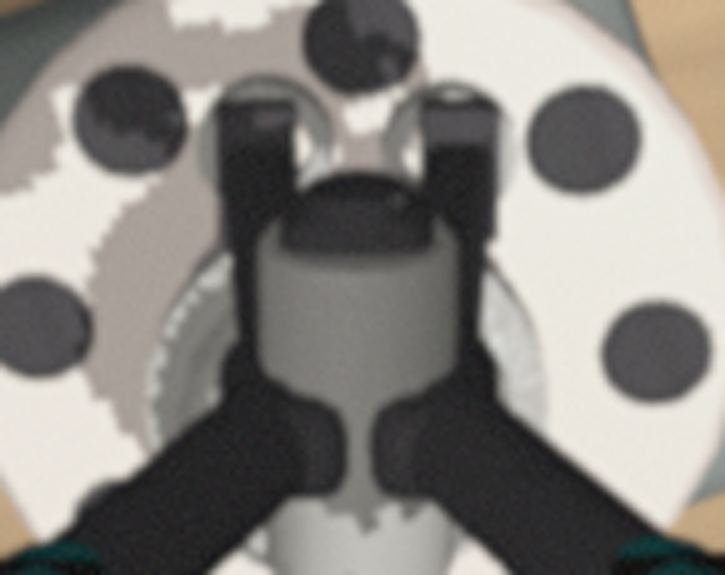

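View pics/s31p.png

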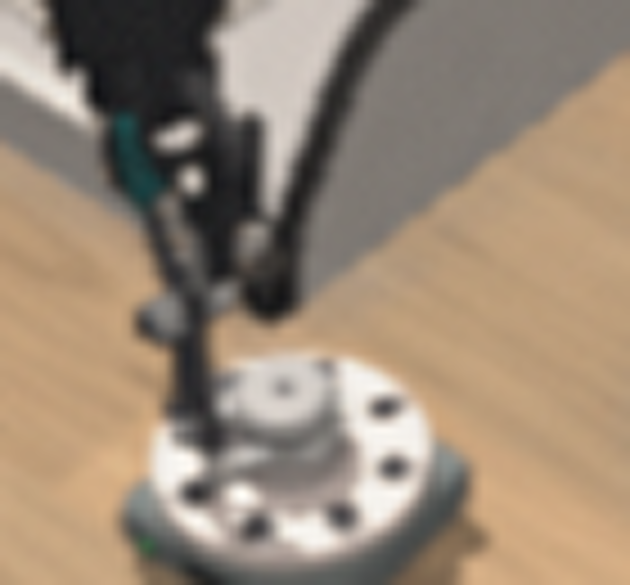

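>>> {"method": "servo_tool", "body": {"steps": [{"slide":[0,0,-0.2],"angular":[0,0,0]},{"slide":[0,0,-0.3],"angular":[0,0,0]},{"slide":[0,0,-0.5],"angular":[0,0,0]},{"slide":[0,0,-1],"angular":[0,0,0]},{"slide":[0,0,-1],"angular":[0,0,0]},{"slide":[0,0,0],"angular":[0,0,0]},{"slide":[0,0,0],"angular":[0,0,0]}]}}

```text
clock: 22.08
tcp_pos: [0.5008, 0.2527, 0.2087]
tool_rot: [0.411, 3.113, 0.002]
contact_force: [-1.0, -0.4, -1.6]
width: 0.704
```

Run:
```python
from ov import *
im,i=snap("w32"); p,r=pose("w32"); ax=r.inv().apply(np.array([.5366,.2409,.073])-p);print(ax)
crop(cv2.convertScaleAbs(im,alpha=1.2),245,195,145,115,5,"w32r.png")
im,i=snap("s32","scene"); crop(im,230,165,70,65,9,"s32p.png")
```

```text
t 22.08 tcp [0.5008 0.2527 0.2087] yawy 1.3081 zax [ 1.3e-03  9.0e-04 -1.0e+00] F [-1.  -0.4 -1.6] w 0.704
[-0.03752895 -0.00228782  0.13576191]
t 22.13 tcp [0.5005 0.2525 0.2081] yawy 1.308 zax [ 4.e-04  4.e-04 -1.e+00] F [-0.2  0.  -1.7] w 0.706
```

View pics/w32r.png

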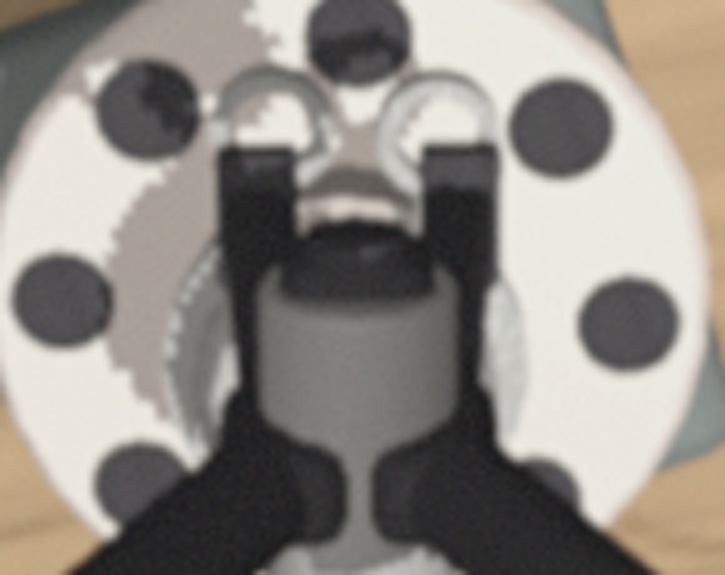

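View pics/s32p.png

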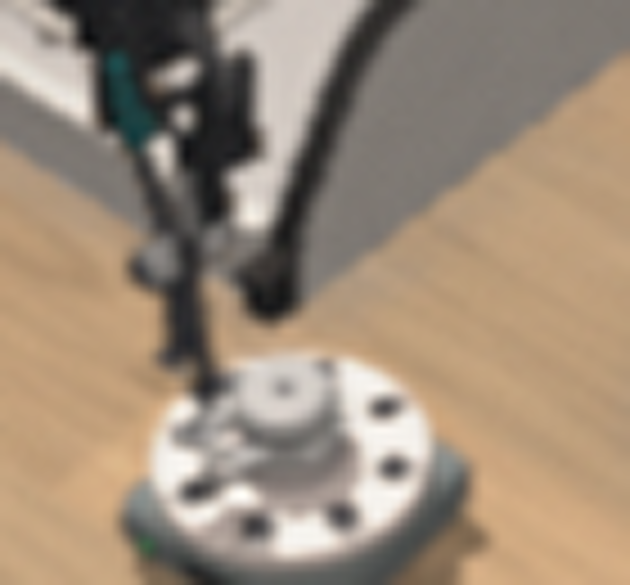

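>>> {"method": "servo_tool", "body": {"steps": [{"slide":[0,0,-1],"angular":[0,0,-0.06]},{"slide":[0,0,-1],"angular":[0,0,-0.064]},{"slide":[-0.15,-1.2,0],"angular":[0,0,0]},{"slide":[-0.25,-2.5,0],"angular":[0,0,0]},{"slide":[-0.25,-2.5,0],"angular":[0,0,0]},{"slide":[-0.25,-2.5,0],"angular":[0,0,0]},{"slide":[-0.25,-2.5,0],"angular":[0,0,0]},{"slide":[-0.25,-2.5,0],"angular":[0,0,0]},{"slide":[-0.25,-2.5,0],"angular":[0,0,0]},{"slide":[-0.25,-2.5,0],"angular":[0,0,0]},{"slide":[-0.25,-2.5,0],"angular":[0,0,0]},{"slide":[-0.25,-2.5,0],"angular":[0,0,0]}]}}

```text
clock: 23.18
tcp_pos: [0.4907, 0.0126, 0.2273]
tool_rot: [-0.221, -3.133, 0.0]
contact_force: [0.3, -0.2, -0.8]
width: 0.702
```

>>> {"method": "servo_tool", "body": {"steps": [{"slide":[-0.25,-2.2,0],"angular":[0,0,0]},{"slide":[-0.13,-1.2,0],"angular":[0,0,0]},{"slide":[0,0,0],"angular":[0,0,0]},{"slide":[0,0,0],"angular":[0,0,0]},{"slide":[0,0,0],"angular":[0,0,0]}]}}

```text
clock: 23.6
tcp_pos: [0.4903, -0.0192, 0.2275]
tool_rot: [-0.218, -3.134, -0.0]
contact_force: [-0.4, 0.3, -1.5]
width: 0.706
```

Run:
```python
from ov import *
im,i=snap("w33"); p,r=pose("w33"); print(r.inv().apply(np.array([.4905,-.0224,.086])-p))
crop(cv2.convertScaleAbs(im,alpha=1.2),220,150,190,145,4,"w33r.png")
crop(cv2.convertScaleAbs(im,alpha=1.0),500,120,140,165,4,"w33s.png")
im,i=snap("s33","scene"); crop(im,230,165,70,65,9,"s33p.png")
im,i=snap("t33","top"); crop(im,200,215,70,65,9,"t33p.png")
```

```text
t 23.6 tcp [ 0.4903 -0.0192  0.2275] yawy 1.4319 zax [-5.e-04  1.e-04 -1.e+00] F [-0.4  0.3 -1.5] w 0.706
[-0.00081069 -0.00317153  0.14150028]
t 23.65 tcp [ 0.4903 -0.019   0.2275] yawy 1.4326 zax [-5.e-04  0.e+00 -1.e+00] F [-0.4  0.2 -1.6] w 0.701
t 23.7 tcp [ 0.4904 -0.0189  0.2276] yawy 1.4329 zax [-3.e-04  0.e+00 -1.e+00] F [-0.2 -0.4 -2.3] w 0.708
```

View pics/w33r.png

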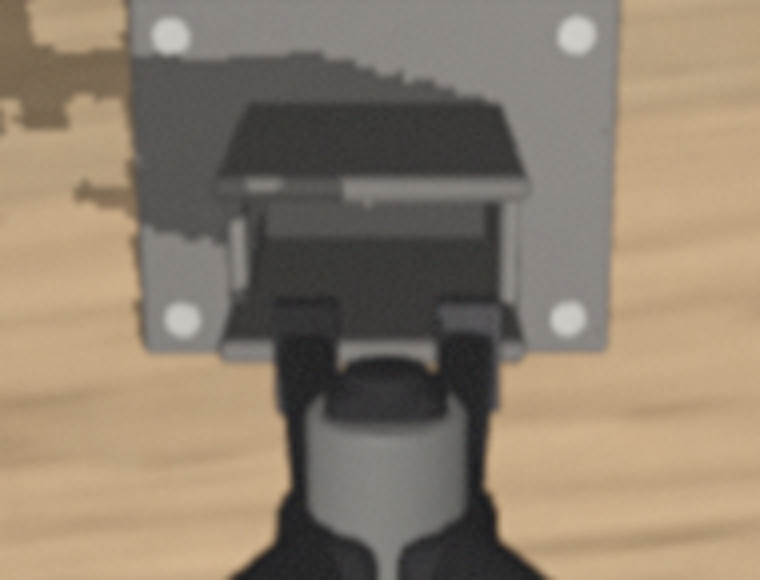

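View pics/w33s.png

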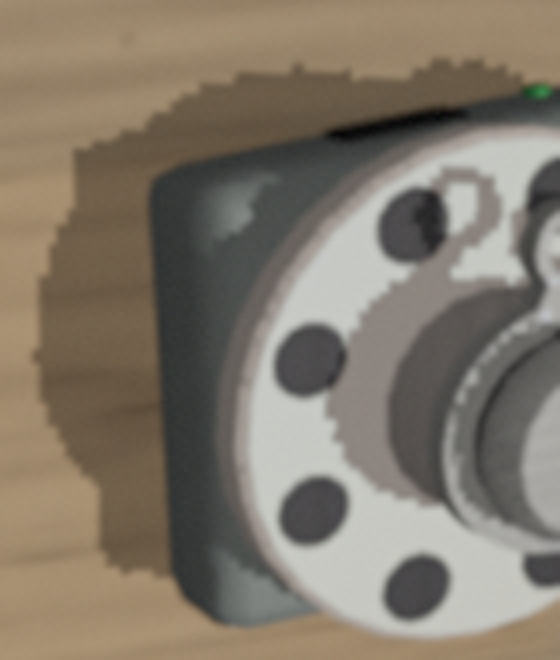

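View pics/s33p.png

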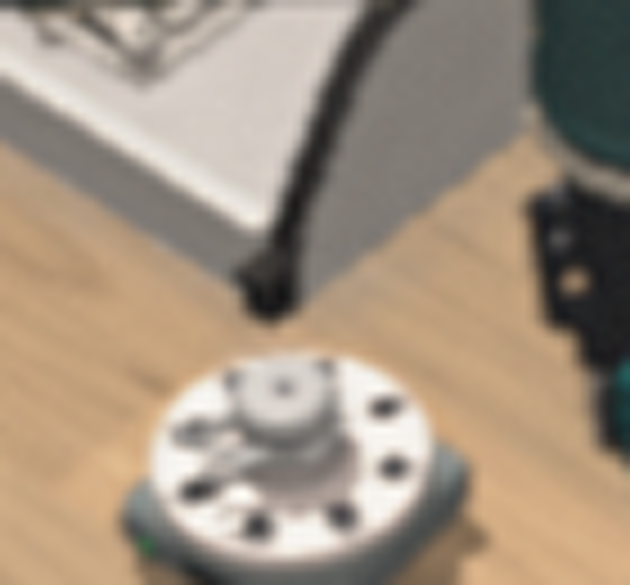

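View pics/t33p.png

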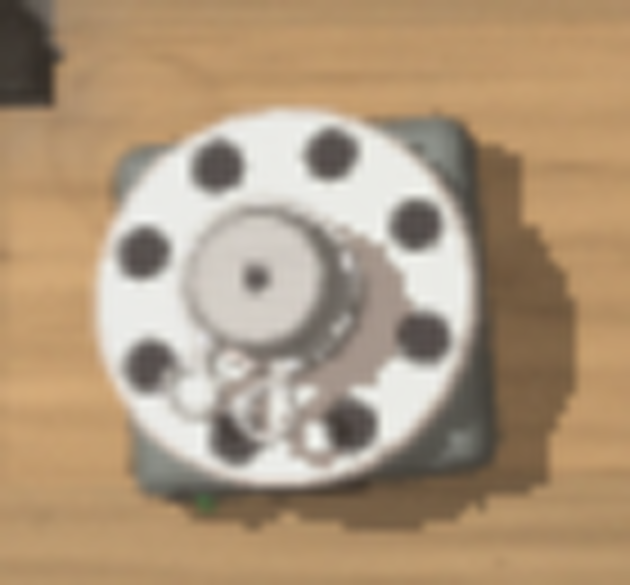

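>>> {"method": "servo_tool", "body": {"steps": [{"slide":[-0.05,-0.28,1],"angular":[0,0,0]},{"slide":[0,0,1],"angular":[0,0,0]},{"slide":[0,0,1],"angular":[0,0,0]},{"slide":[0,0,0.2],"angular":[0,0,0]},{"slide":[0,0,0],"angular":[0,0,0]},{"slide":[0,0,0],"angular":[0,0,0]}]}}

```text
clock: 24.25
tcp_pos: [0.4906, -0.0227, 0.1957]
tool_rot: [-0.218, -3.134, 0.001]
contact_force: [-0.2, -0.3, -2.0]
width: 0.709
```

Run:
```python
from ov import *
im,i=snap("w34"); p,r=pose("w34"); print(r.inv().apply(np.array([.4905,-.0224,.086])-p))
crop(cv2.convertScaleAbs(im,alpha=1.4),240,170,150,130,5,"w34r.png")
q=proj([p+r.apply([x,y,z]) for x in(.009,-.009) for y in (-.012,.012) for z in (.093,)],i);print(((q-[240,170])+.5)*5)
c0=np.array([.4905,-.0224,.086]);a=1.432;ey=np.array([np.cos(a),np.sin(a),0]);ex=np.array([-np.sin(a),np.cos(a),0])
q=proj([c0+ex*sx*.013+ey*sy*.025 for sx in(1,-1) for sy in(-1,1)],i);print(((q-[240,170])+.5)*5)
```

```text
t 24.25 tcp [ 0.4906 -0.0227  0.1957] yawy 1.4319 zax [-4.e-04 -3.e-04 -1.e+00] F [-0.2 -0.3 -2. ] w 0.709
[-7.47195414e-06  2.31439323e-04  1.09694114e-01]
[[290.60514052 268.89915117]
 [485.60239223 268.77528612]
 [292.65206241 406.47296094]
 [483.49592138 406.33169769]]
[[197.32978388 203.75308943]
 [581.65726019 203.52462269]
 [202.75018954 392.21077702]
 [576.11312439 391.93925022]]
```

View pics/w34r.png

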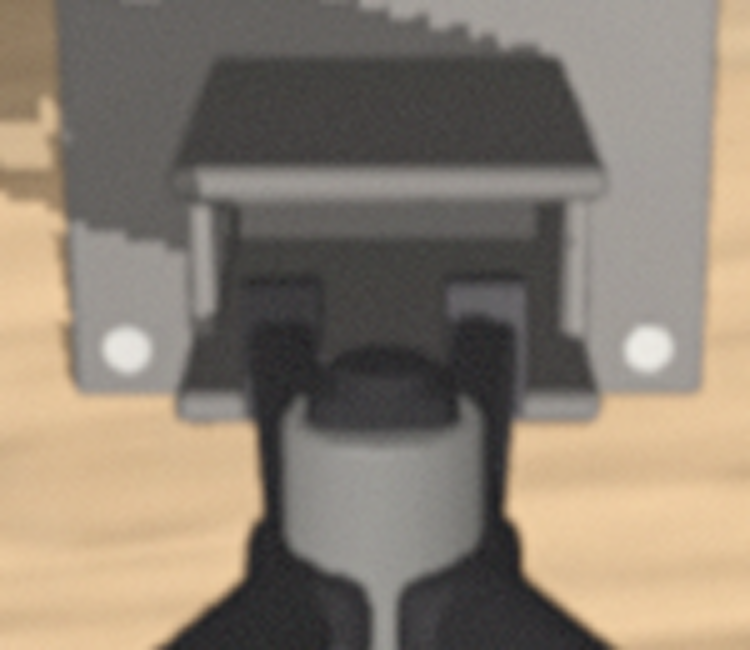

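>>> {"method": "servo_tool", "body": {"steps": [{"slide":[0.05,0.03,0.8],"angular":[0,0,0]},{"slide":[0,0,0.8],"angular":[0,0,0]},{"slide":[0,0,0.8],"angular":[0,0,0]},{"slide":[0,0,0.2],"angular":[0,0,0]},{"slide":[0,0,0],"angular":[0,0,0]}]}}

```text
clock: 24.72
tcp_pos: [0.4897, -0.0223, 0.1689]
tool_rot: [-0.218, -3.133, 0.001]
contact_force: [0.2, -0.2, -1.0]
width: 0.711
```

>>> {"method": "servo_tool", "body": {"steps": [{"slide":[0,0,0.8],"angular":[0,0,0]},{"slide":[0,0,1],"angular":[0,0,0]},{"slide":[0,0,1],"angular":[0,0,0]},{"slide":[0,0,0.8],"angular":[0,0,0]},{"slide":[0,0,0.3],"angular":[0,0,0]},{"slide":[0,0,0],"angular":[0,0,0]},{"slide":[0,0,0],"angular":[0,0,0]}]}}

```text
clock: 25.3
tcp_pos: [0.4901, -0.0224, 0.1307]
tool_rot: [-0.218, -3.134, 0.0]
contact_force: [-0.8, -0.7, -0.3]
width: 0.704
```

Run:
```python
from ov import *
im,i=snap("w35")
crop(cv2.convertScaleAbs(im,alpha=1.4),220,160,190,180,4,"w35r.png")
```

```text
t 25.3 tcp [ 0.4901 -0.0224  0.1307] yawy 1.4319 zax [-3.e-04 -3.e-04 -1.e+00] F [-0.8 -0.7 -0.3] w 0.704
```

View pics/w35r.png

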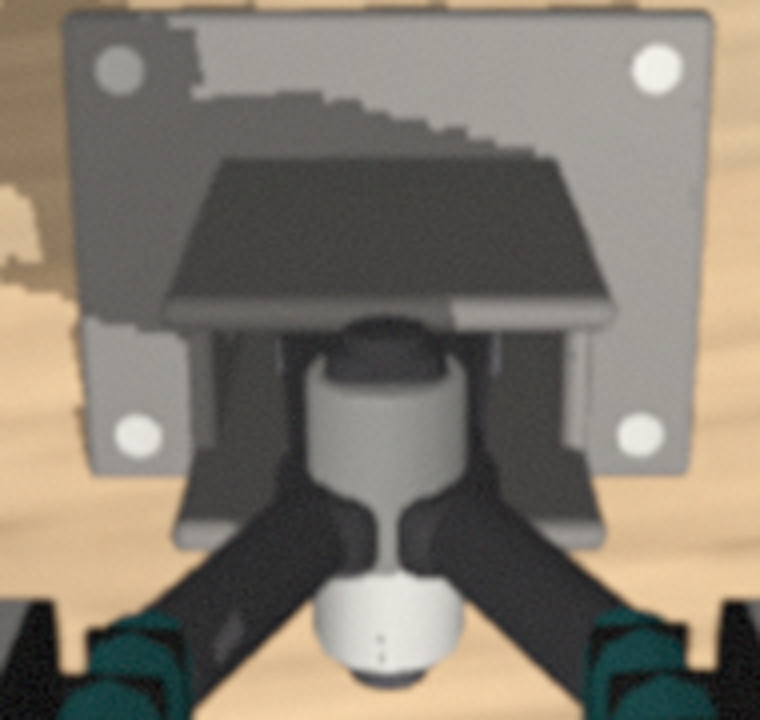

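>>> {"method": "servo_tool", "body": {"steps": [{"slide":[0,0,0.5],"angular":[0,0,0]},{"slide":[0,0,0.4],"angular":[0,0,0]},{"slide":[0,0,0.1],"angular":[0,0,0]},{"slide":[0,0,0],"angular":[0,0,0]},{"slide":[0,0,0],"angular":[0,0,0]}]}}

```text
clock: 25.77
tcp_pos: [0.4901, -0.0223, 0.1208]
tool_rot: [-0.218, -3.134, 0.0]
contact_force: [0.3, -1.0, -1.5]
width: 0.707
```

>>> {"method": "servo_tool", "body": {"steps": [{"slide":[0,0,0.1],"angular":[0,0,0]},{"slide":[0,0,0.1],"angular":[0,0,0]},{"slide":[0,0,0],"angular":[0,0,0]}]}}

```text
clock: 26.02
tcp_pos: [0.4901, -0.0222, 0.1187]
tool_rot: [-0.218, -3.134, 0.0]
contact_force: [0.2, -0.2, -2.0]
width: 0.705
```

>>> {"method": "servo_tool", "body": {"steps": [{"slide":[0,0,0.1],"angular":[0,0,0]},{"slide":[0,0,0.1],"angular":[0,0,0]},{"slide":[0,0,0],"angular":[0,0,0]}]}}

```text
clock: 26.27
tcp_pos: [0.4901, -0.0222, 0.1166]
tool_rot: [-0.218, -3.134, 0.0]
contact_force: [0.6, -0.3, -1.1]
width: 0.706
```

Run:
```python
from ov import *
im,i=snap("w36")
crop(cv2.convertScaleAbs(im,alpha=1.4),220,160,190,180,4,"w36r.png")
```

```text
t 26.27 tcp [ 0.4901 -0.0222  0.1166] yawy 1.432 zax [-1.e-04 -1.e-04 -1.e+00] F [ 0.6 -0.3 -1.1] w 0.706
```

View pics/w36r.png

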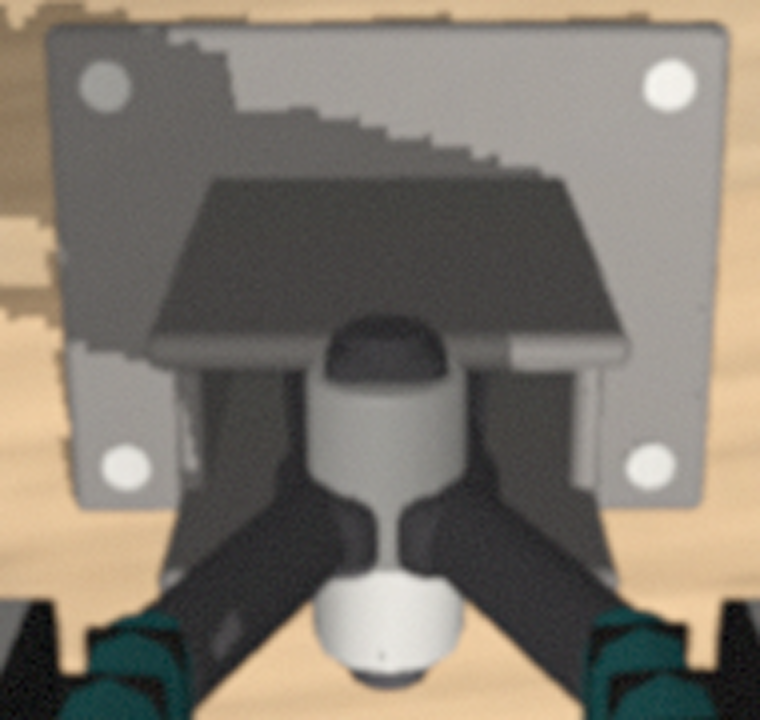

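Bolt (crop ~(385,345)) is near the wall tops, still hanging by a hair. Lower in 1 mm steps until contact.

>>> {"method": "servo_tool", "body": {"steps": [{"slide":[0,0,0.1],"angular":[0,0,0]},{"slide":[0,0,0],"angular":[0,0,0]},{"slide":[0,0,0],"angular":[0,0,0]}]}}

```text
clock: 26.57
tcp_pos: [0.4904, -0.0223, 0.116]
tool_rot: [0.218, 3.134, 0.0]
contact_force: [-0.6, 1.6, 3.4]
width: 0.706
```

>>> {"method": "servo_tool", "body": {"steps": [{"slide":[0,0,0.1],"angular":[0,0,0]},{"slide":[0,0,0],"angular":[0,0,0]},{"slide":[0,0,0],"angular":[0,0,0]}]}}

```text
clock: 26.82
tcp_pos: [0.4904, -0.0223, 0.115]
tool_rot: [0.218, 3.134, 0.0]
contact_force: [-1.6, 0.2, 5.5]
width: 0.71
```

>>> {"method": "servo_tool", "body": {"steps": [{"slide":[0,0,0],"angular":[0,0,0]},{"slide":[0,0,0],"angular":[0,0,0]},{"slide":[0,0,0],"angular":[0,0,0]}], "gripper": 0.78}}

```text
clock: 27.07
tcp_pos: [0.49, -0.0223, 0.1147]
tool_rot: [-0.218, -3.134, 0.0]
contact_force: [0.3, 0.8, -1.2]
width: 0.779
```

>>> {"method": "servo_tool", "body": {"steps": [{"slide":[0,0,0],"angular":[0,0,0]},{"slide":[0,0,0],"angular":[0,0,0]},{"slide":[0,0,0],"angular":[0,0,0]},{"slide":[0,0,0],"angular":[0,0,0]}], "gripper": 1}}

```text
clock: 27.4
tcp_pos: [0.4902, -0.0223, 0.1148]
tool_rot: [0.218, 3.134, -0.0]
contact_force: [0.5, -0.9, 0.3]
width: 1.002
```

Run:
```python
from ov import *
im,i=snap("w37")
```

```text
t 27.4 tcp [ 0.4902 -0.0223  0.1148] yawy 1.432 zax [ 1.e-04 -1.e-04 -1.e+00] F [ 0.5 -0.9  0.3] w 1.002
```

View pics/w37.png

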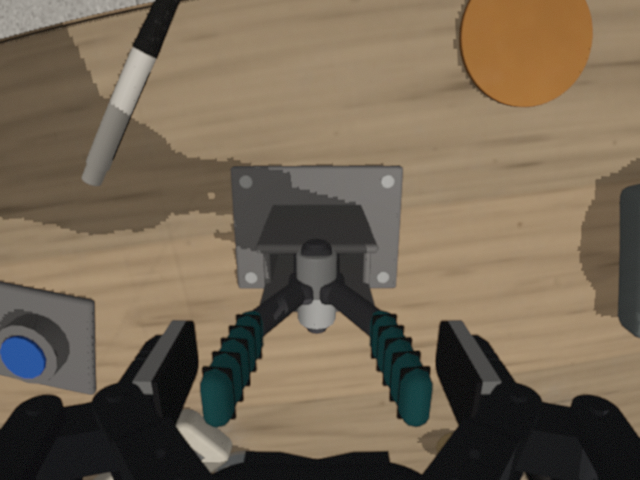

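>>> {"method": "servo_tool", "body": {"steps": [{"slide":[0,0,-1],"angular":[0,0,0]},{"slide":[0,0,-2],"angular":[0,0,0]},{"slide":[0,0,-2.5],"angular":[0,0,0]},{"slide":[0,0,-2.5],"angular":[0,0,0]},{"slide":[0,0,-2.5],"angular":[0,0,0]},{"slide":[0,0,-1.5],"angular":[0,0,0]},{"slide":[0,2,0],"angular":[0,0,0]},{"slide":[0,3,0],"angular":[0,0,0]},{"slide":[0,3,0],"angular":[0,0,0]},{"slide":[0,3,0],"angular":[0,0,0]},{"slide":[0,3,0],"angular":[0,0,0]},{"slide":[0,2,0],"angular":[0,0,0]}]}}

```text
clock: 28.45
tcp_pos: [0.5122, 0.1391, 0.2356]
tool_rot: [0.215, 3.134, 0.001]
contact_force: [-0.4, 1.1, 0.4]
width: 1.001
```

>>> {"method": "servo_tool", "body": {"steps": [{"slide":[0,0,0],"angular":[0,0,0]},{"slide":[0,0,0],"angular":[0,0,0]},{"slide":[0,0,0],"angular":[0,0,0]}]}}

```text
clock: 28.7
tcp_pos: [0.5123, 0.1354, 0.2353]
tool_rot: [0.219, 3.134, -0.0]
contact_force: [0.7, -0.4, -0.1]
width: 0.993
```

Run:
```python
from ov import *
im,i=snap("w38"); snap("t38","top"); snap("s38","scene")
```

```text
t 28.7 tcp [0.5123 0.1354 0.2353] yawy 1.4313 zax [ 3.e-04 -3.e-04 -1.e+00] F [ 0.7 -0.4 -0.1] w 0.993
t 28.75 tcp [0.5123 0.1352 0.2353] yawy 1.4308 zax [ 3.e-04 -2.e-04 -1.e+00] F [-0.1  0.6  0.2] w 1.004
t 28.8 tcp [0.5123 0.1351 0.2352] yawy 1.4305 zax [ 3.e-04 -1.e-04 -1.e+00] F [-0.1 -0.7  0.8] w 1.0
```

View pics/w38.png

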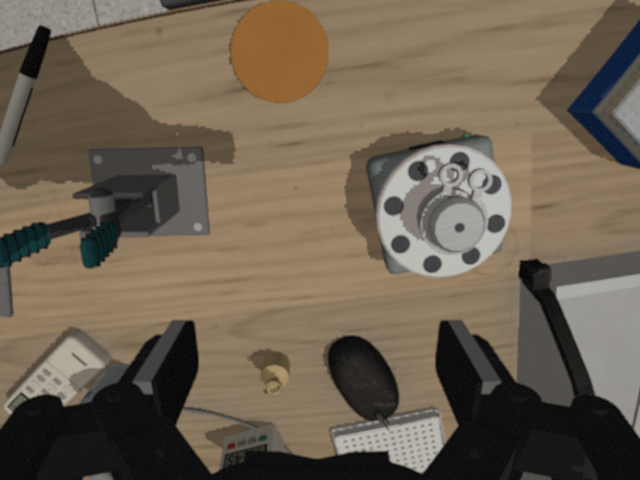

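View pics/t38.png

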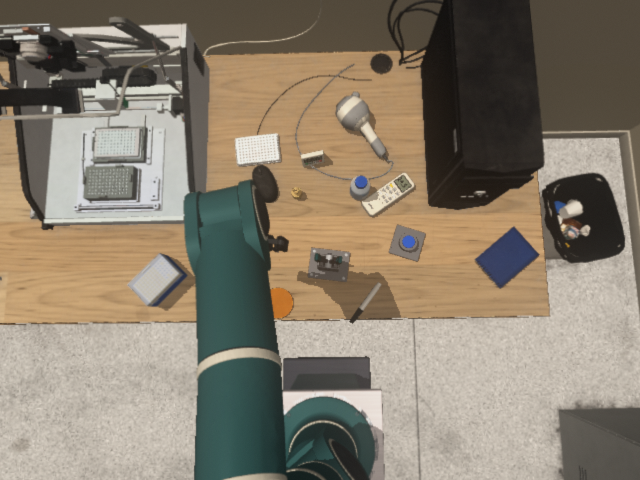

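Run:
```python
from ov import *
i=dict(np.load("w38.npz"))
im=cv2.imread("pics/w38.png")
f=lambda q:np.round((q-[370,130]+.5)*5.5-.5).astype(np.int32)
c=cv2.resize(im[130:280,370:515],None,fx=5.5,fy=5.5,interpolation=cv2.INTER_CUBIC)
cv2.imwrite("pics/w38a.png",cv2.resize(c,(580,600)))
# axis from the dot is read at w38a later; overlay with axis guess
ax=np.array([.5366,.2409])
for yaw in [2.8788+0.0]:
  e=np.array([np.cos(yaw),np.sin(yaw)]);n=np.array([e[1],-e[0]])
  for P in ring_pts(0,0,0,0,h=0):
    W=np.c_[ax+P[:,:1]*e+P[:,1:2]*n, np.full(len(P),.076)]
    cv2.polylines(c,[f(proj(W,i))],False,(0,0,255),1)
t=np.linspace(0,6.28,80)
for rad,z in((.0223,.084),(.0188,.089),(.025,.07)):
  cv2.polylines(c,[f(proj(np.c_[ax[0]+rad*np.cos(t),ax[1]+rad*np.sin(t),0*t+z],i))],True,(255,0,0),1)
cv2.imwrite("pics/w38b.png",cv2.resize(c,(580,600)))
```

View pics/w38a.png

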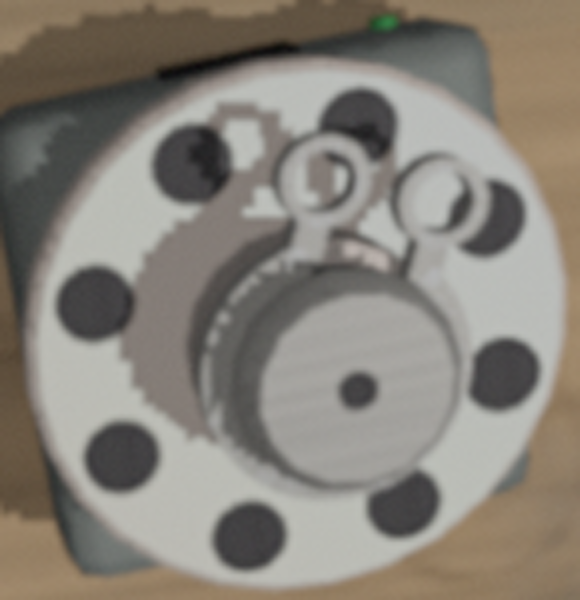

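View pics/w38b.png

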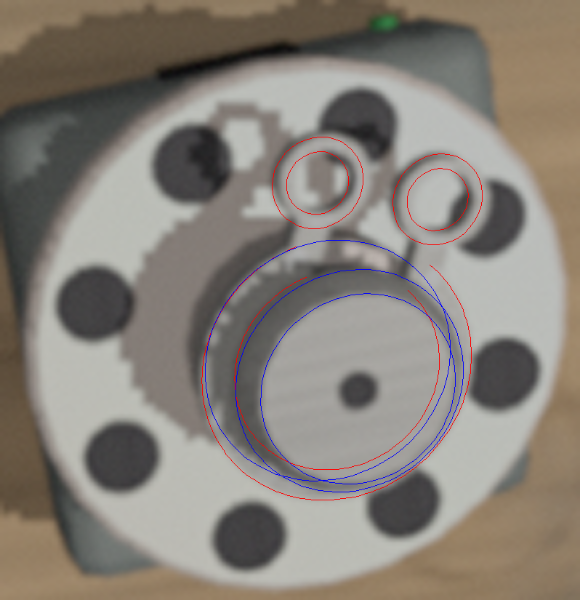

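Run:
```python
from ov import *
def tri(a,b):
    (p,n),(q,m)=a,b
    c1,d1=ray([p],n);c2,d2=ray([q],m);d1=d1[0]/np.linalg.norm(d1);d2=d2[0]/np.linalg.norm(d2)
    s=np.linalg.lstsq(np.c_[d1,-d2],c2-c1,rcond=None)[0]
    A=c1+s[0]*d1;B=c2+s[1]*d2;return (A+B)/2,np.linalg.norm(A-B)
i38=dict(np.load("w38.npz"));i32=dict(np.load("w32.npz"))
g=lambda x,y:[370+x/4-.4,130+y/4-.4]
h=lambda x,y:[245+x/5-.4,195+y/5-.4]
for a,b in(((323,179),(270,125)),((441,199),(438,130))):
    print(tri((g(*a),i38),(h(*b),i32)))
# both at z=.076
print(onz([g(323,179),g(441,199)],.076,i38),onz([h(270,125),h(438,130)],.076,i32),onz([g(357,390)],.089,i38))
im=cv2.imread("pics/s38.png")[:,:,::-1];crop(im,235,180,60,55,10,"s38p.png");crop(im,280,210,60,80,7,"s38q.png")
```

```text
(array([0.49811575, 0.24015426, 0.07444864]), np.float64(0.0006800870541882602))
(array([0.50513037, 0.26314699, 0.07408669]), np.float64(0.0005393076855991694))
[[0.49813268 0.23975934 0.076     ]
 [0.50495901 0.26250355 0.076     ]] [[0.49736118 0.24029862 0.076     ]
 [0.50430608 0.26318096 0.076     ]] [[0.53653647 0.2406323  0.089     ]]
```

View pics/s38p.png

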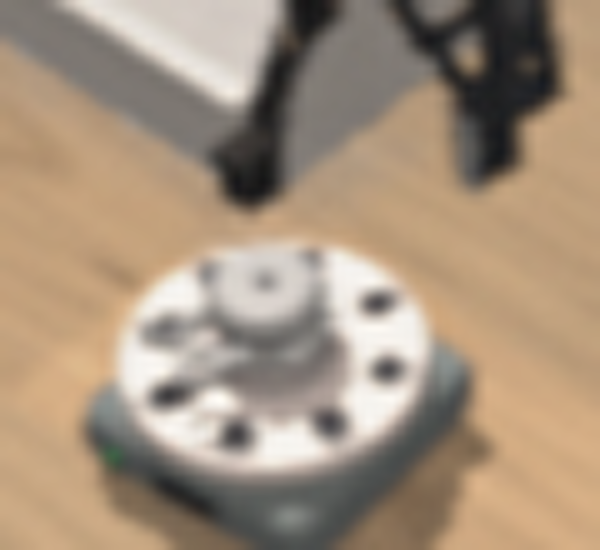

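View pics/s38q.png

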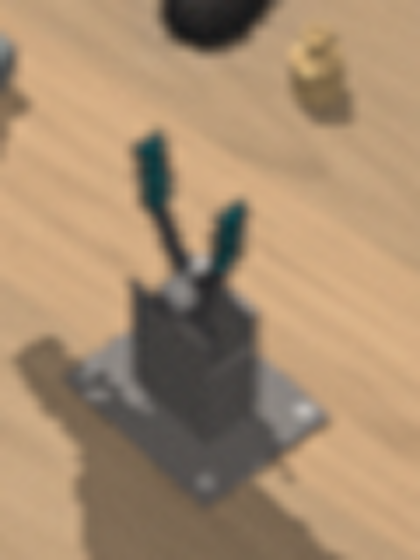

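```bash
python3 -c "
from plant import *
print(sign_off()); print(state()['clock'])"
```

```text
the job is handed in; nothing more can be done
None
the job is handed in; nothing more can be done
```

I locked the rotor on with the snap ring, stood the pliers back in their stand and handed the job in at about 29 s. The hand-in gave no verdict.

**What I did:** I took the pliers from the stand and put their tips into the ring's eyes. I spread the ring to the stop, carried it over the spindle head and lowered it to the shoulder. There I drew it back onto the axis, let it close in steps and pulled the tips out. The pliers then went back into the stand, tips down, with the bolt resting on the walls.

**Last checks:**
- **Ring position:** it is closed, with the eyes 24.0 mm apart. Their midpoint is about 36.7 mm from the spindle axis, against a nominal 36 mm.
- **Ring height:** both eye tops measured 74.1–74.4 mm up, against about 76 mm expected. That is inside the roughly 2 mm camera error. The two eyes are level, so the ring looks flat, but I only saw the back of the ring from above, not side-on.
- **Pliers and desk:** the pliers stand upright and free in the stand. In the pictures the other items look unmoved, and the gripper is open and clear of everything.

**What disagreed:**
- **First grasp:** it slipped off the handle tops with about 19 N of upward force. In the pictures the fingertips stood about 20–24 mm behind the TCP, not 25 mm ahead as described. I re-gripped about 40 mm lower and it held.
- **Spindle axis:** my camera estimates of it differed by about 1–2 mm. The wrist-camera value I used put the ring over the head without contact.

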